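# Set the engraver's straightedge and feed the stamp blanks under the shield

## Task

Set the dark metal straightedge on the engraver bed so that it touches both locating pins at once, then bring all the stamp blanks that are on the black mat and set them in one row, each with a shorter side flat against the straightedge. With the wooden push stick, slide the row along the straightedge under the clear shield until the first blank meets the stop and every blank is in past the shield's entry edge, and finally lay the push stick back upright on its grey mat; the straightedge must still touch both pins, and leave the flask, the phone and the glasses case alone.

Things in the scene. Friction and masses are not known exactly. Their poses are not given: they have to be found in the camera images.
- bed: The engraver bed, fixed: an aluminium plate 270 (its x) x 380 (its y) x 15 mm thick. Origin at the centre of its underside, on the table; its x points roughly away from the robot, y to the robot's left, z up. All bed coordinates are from this origin. Blanks are fed in its +y direction, under the shield.
- pin_a (a point): Foot of the first locating pin, on the bed's top face: a fixed brass pin 10 mm in diameter and 16 mm high, at bed x = 75, y = -90 mm, outside the shield. The straightedge's far long face (its +x face) has to touch the pin's robot-side flank.
- pin_b (a point): Foot of the second locating pin, the same size, at bed x = 75, y = 110 mm, under the clear shield.
- stop (a point): Point on the bed's top face straight below the contact face of the stop, at bed x = 28, y = 175 mm. The stop is a dark steel tab that hangs from the shield's far end: 44 mm wide in bed x, from 14 to 42 mm above the bed's top face, facing -y. The straightedge passes beneath it; blanks do not.
- shield (a point): Centre of the top of the low clear plastic shield with thin black edging, fixed to the bed. It covers bed x = 6 to 125, y = 20 to 181 mm; underside 42 mm and top 48 mm above the bed's top face (rear post caps 52 mm). It stands on two thin rear posts (x = 115, y = 35 and 170): open towards the robot (-x) and at its entry edge (y = 20).
- entry (a point): Point on the bed's top face straight below the shield's entry edge, on the row's centre line, at bed x = 20, y = 20 mm. With the straightedge touching both pins, its robot-side face lies at bed x = 40 mm, the blanks' centres at x = 20 mm, and the blanks stick out 6 mm from under the shield towards the robot.
- straightedge: Loose straightedge of dark anodised aluminium, a plain bar 30 (its x) x 320 (its y) x 10 mm, 0.3 kg, lying on the bed with its y roughly along the bed's y. Origin at the centre of its underside. It starts on the robot's side of the pins and is set by sliding it in +x; pushed between the two pins, it turns until it touches both.
- stock_mat: Fixed black rubber mat 190 (its x) x 170 (its y) x 3 mm on which the blanks wait, to the right or to the left of the bed. Origin at the centre of its underside.
- stick_mat: Fixed grey mat 140 (its x) x 170 (its y) x 3 mm, the place of the push stick, on the other side of the bed. Origin at the centre of its underside. At the end the stick's middle must be over the mat and its base flat on it.
- push_stick: Loose wooden push stick, 0.15 kg: a bar 36 (its x) x 130 (its y) x 18 mm with an upright grip block 24 (x) x 30 (y) mm on its rear end, 52 mm high overall, block centred at y = -50 mm. Origin at the centre of the bar's underside. The nose, which pushes, is the flat end at y = +65 mm.
- grip (a point): Middle of the push stick's grip block: 40 mm above the stick's underside, 50 mm behind its origin (its -y).
- nose (a point): Centre of the push stick's flat nose, 9 mm above its underside, 65 mm ahead of its origin (its +y).
- flask: Bystander: a white drinking flask 68 mm in diameter, 207 mm high, beyond the bed. Origin at the centre of its base. Leave it alone.
- phone: Bystander: a black phone 75 x 155 x 9 mm lying on the table beyond the bed. Origin at the centre of its underside. Leave it alone.
- glasses_case: Bystander: a black glasses case 65 x 160 x 45 mm. Origin at the centre of its underside. Leave it alone.
- blank_1: Stamp blank (three or four are present, all alike; None if absent): a 40 (its x) x 36 (its y) x 28 mm block, 0.05 kg, white with a red 8 mm base. Origin at the centre of its underside. In the row its 36 mm side lies flat against the straightedge, its x along the straightedge's x (either way round).
- blank_2: Stamp blank (three or four are present, all alike; None if absent): a 40 (its x) x 36 (its y) x 28 mm block, 0.05 kg, white with a red 8 mm base. Origin at the centre of its underside. In the row its 36 mm side lies flat against the straightedge, its x along the straightedge's x (either way round).
- blank_3: Stamp blank (three or four are present, all alike; None if absent): a 40 (its x) x 36 (its y) x 28 mm block, 0.05 kg, white with a red 8 mm base. Origin at the centre of its underside. In the row its 36 mm side lies flat against the straightedge, its x along the straightedge's x (either way round).
- blank_4: Stamp blank (three or four are present, all alike; None if absent): a 40 (its x) x 36 (its y) x 28 mm block, 0.05 kg, white with a red 8 mm base. Origin at the centre of its underside. In the row its 36 mm side lies flat against the straightedge, its x along the straightedge's x (either way round).
Not all that is in view belongs to the job. What is shaped like the blank_3 but green or purple is not meant. Several things look just like the push_stick: the one meant starts nearest to the robot's base.

How it is judged:
On the way, in this order (a step that is already met when the one before it is completed fails the run):
1. the straightedge lies flat on the bed and touches both pins (x of pin_a in the frame of straightedge between 0.016 and 0.022 m and y of pin_a in the frame of straightedge between -0.158 and 0.158 m and x of pin_b in the frame of straightedge between 0.016 and 0.022 m and y of pin_b in the frame of straightedge between -0.158 and 0.158 m and angle between straightedge's own z axis and vertical below 0.05 rad and z of straightedge in the frame of bed between 0.011 and 0.019 m), for 0.3 s.
2. the push stick presses on a blank at the shield's entry or under the shield (((contact force between push_stick and blank_1 above 0.1 N and y of blank_1 in the frame of bed above -0.03 m) or (contact force between push_stick and blank_2 above 0.1 N and y of blank_2 in the frame of bed above -0.03 m) or (contact force between push_stick and blank_3 above 0.1 N and y of blank_3 in the frame of bed above -0.03 m) or (contact force between push_stick and blank_4 above 0.1 N and y of blank_4 in the frame of bed above -0.03 m))), for 0.05 s.
3. all blanks stand in a row against the straightedge, in past the shield's entry edge, the first at the stop (x of blank_1 in the frame of straightedge between -0.039 and -0.031 m and angle between the x axis of each of blank_1, blank_2, blank_3, blank_4 and the x axis of straightedge, either way round below 0.1 rad and angle between each of blank_1, blank_2, blank_3, blank_4's own z axis and vertical below 0.1 rad and z of blank_1 in the frame of bed between 0.011 and 0.019 m and y of blank_1 in the frame of bed between 0.037 and 0.161 m and x of blank_2 in the frame of straightedge between -0.039 and -0.031 m and z of blank_2 in the frame of bed between 0.011 and 0.019 m and y of blank_2 in the frame of bed between 0.037 and 0.161 m and x of blank_3 in the frame of straightedge between -0.039 and -0.031 m and z of blank_3 in the frame of bed between 0.011 and 0.019 m and y of blank_3 in the frame of bed between 0.037 and 0.161 m and x of blank_4 in the frame of straightedge between -0.039 and -0.031 m and z of blank_4 in the frame of bed between 0.011 and 0.019 m and y of blank_4 in the frame of bed between 0.037 and 0.161 m and y of any of blank_1, blank_2, blank_3, blank_4 in the frame of bed above 0.152 m), for 0.2 s.
At the end, for the whole second after the job is handed in: Straightedge flat on the bed, within 2 mm of both pins; every blank present flat on the bed, within 4 mm of the straightedge and 0.1 rad of parallel, wholly past the entry edge, the first within 5 mm of the stop; push stick upright, its middle over the grey mat; all at rest (all of step 1 and all of step 3 and x of push_stick in the frame of stick_mat between -0.065 and 0.065 m and y of push_stick in the frame of stick_mat between -0.08 and 0.08 m and angle between push_stick's own z axis and vertical below 0.1 rad and z of push_stick in the frame of stick_mat below 0.007 m and linear speed of each of blank_1, blank_2, blank_3, blank_4, push_stick, straightedge below 0.02 m/s); the robot touches nothing.
It fails at once if the flask is moved by more than 3 cm (distance of flask from where it was at the start of the episode above 0.03 m).
It fails at once if the phone is moved by more than 3 cm (distance of phone from where it was at the start of the episode above 0.03 m).
It fails at once if the glasses case is moved by more than 3 cm (distance of glasses_case from where it was at the start of the episode above 0.03 m).
Of blank_1, blank_2, blank_3, blank_4 only 3 to 4 are there at a start; the rules pass over those that are not, and their reading is None.
At some moment in a run one of blank_1, blank_2, blank_3, blank_4, push_stick may be knocked a few centimetres aside while the robot is not near it.
Once in a run the grip may slacken for a moment while it holds something.
It also fails if it takes over 210 s, if anything falls off the work surface, if the arm or the gripper's body presses on something with over 40 N, if the wrist force passes 120 N, or if a joint passes its speed limit or range.

## Robot

A 6-joint arm with a two-finger parallel gripper is mounted at the origin on the work surface. World frame = base frame: x ahead of the robot, y to its left, z up, the work surface at z = 0. Lengths are in m, angles in rad, forces in N, time in s.
With the tool pointing down it reaches from about 0.3 to 0.775 m from the base axis. Payload 14.6 kg.
Tool frame: the origin (TCP) lies at the very end of the fingers, on their centre line; the grasp point (between the pads) lies 19 mm behind it (ctrl.hold_point_z is the z of the grasp point in the tool frame, in m); z points along the fingers, y is the direction in which the jaws open and shut (so a half turn about z gives the same grasp; the last joint's range is limited). The gripper opens to 94 mm and grips with 3 to 60 N. Pads are 16 mm wide; open, the fingers measure 119 mm over their backs; the gripper's body (75 mm by 177 mm) begins 78 mm behind the grasp point.
Start: joints at [-1.372, 0.3, 1.521, -0, 1.321, -0.067], TCP at [0.144, -0.531, 0.205] pointing down, gripper open.
Joint ranges: [-3.03, 3.03], [-0.79, 2.21], [0.23, 2.52], [-1.04, 4.18], [0, 3.07], [-2.55, 2.55]. Speed limits (rad/s): [2.22, 2.22, 2.57, 3.14, 3.14, 3.14].

## Interface

Orientations are given as [roll, pitch, yaw] about the fixed x, y, z axes, in that order (R = Rz(yaw) Ry(pitch) Rx(roll)).
In Python, from station import ctrl, cams, hand_in gives the robot as it stands.
- The arm moves only by the tool servo_tool, never from a script. Its argument "rows" is a list of rows, each a list of 7 numbers: the shift along the world's x, y, z in m, then the turn, a rotation vector about the world's x, y, z in rad, then the gripper command: -1 is shut, 1 is fully open, values between are in proportion. A call has exactly 8 rows; each row is the pose to reach, as a shift and turn from the pose measured when the call began; what a row does not reach only later rows make up. A row lasts 1/12 s, in which the tool goes at most 41.7 mm and 7.16 degrees, less where a joint would pass 70% of its speed; a pose out of reach is approached as far as the arm can. A call with a gripper value outside its range is refused whole. The fingers move at their own pace and stop on an object; "newtons" is the grip in N (left out, the last holds). Time passes only in rows, so rows that repeat a pose let the fingers close, or fill a call up. It gives the time, the measured TCP pose, the force and the opening at its end, in the units of the state.
- ctrl.get_obs(): the state, without advancing time (a new reading comes with each control period).
- cams.camera(name): name is "scene" or "top" or "wrist"; returns a dict with "image" (420x560x3 uint8, red, green, blue), "depth" (420x560 float32, m along the optical axis (not along the pixel's ray), 0 where there is no reading), "fx", "fy", "cx", "cy" (pixels), "rvec" (rotation vector, rad) and "tvec" (3), from world to camera coordinates, as OpenCV has them; the wrist camera has in their place "hand_eye" (4x4, takes a point from camera to tool coordinates, whose origin is the TCP and whose axes are the flange's). Camera axes: x right, y down, z forward; pixel columns grow to the right and rows downward; lengths in m; the calibration is good to about 2 mm. A picture is of the moment at which its call begins: read the wrist's pose just before it.
- hand_in(): hands the job in, once; it reports no verdict.
Trained networks look in a picture, given as the dict that the camera call returned (one of the last four; its "shot" number tells which), for a name from the list of things; names that differ only in an ending like _2 or _b are one class to them, and where a whole thing is asked for, a point or a joint stands for the part that bears it (a point fixed in the world has none). Each returns a list of dicts, best first, with "p" (0 to 1); they miss things now and then, are a little off and sometimes report something else, mostly with a low value. They report only what shows in the picture. A call takes as long as a camera call. They do not tell look-alikes from the thing itself.
- cams.spot_in(picture, name): "box" ([left, top, right, bottom] as shares, 0 to 1, of the picture: columns of its width, rows of its height, round what is visible of it).
- cams.place_of(picture, name): "at" ([column, row] as shares, 0 to 1, of the picture: columns of its width, rows of its height: a listed point, or the origin of a listed thing).
The state is a dict: "time_s": time; "qpos": joint angles; "joint_vel": joint speeds; "tau": joint torques, N m; "ee_pos": TCP position; "eef_rot": TCP orientation; "force": force on the tool from outside, world axes, zero at the start; "moment": the same for the moment, N m; "grip_width": finger opening in m.
Only numpy, scipy, OpenCV 4.12 (cv2) and the standard library are available. Lean on these libraries where they do the work, as an engineer would, in place of code of your own. Each camera call takes 0.05 s, during which the arm holds its last target.

## Working session

There is one attempt and no reset: what is moved stays moved. The work goes in short steps, Python scripts to look and compute and a tool call to move; the robot and the scene stay as the last step left them, time stands still between calls to the robot, and variables do not carry over. Pictures are saved under pics/ and viewed, and the job is handed in when it is done.

Besides the shell and the picture viewer there is one more tool, called after ">>>" by a JSON object that holds its "op" and its "data", one argument or row to a line. servo_tool: Moves the arm, as the interface text tells. Its arguments: {"type":"object","properties":{"rows":{"type":"array"},"newtons":{"type":"number"}},"required":["rows"]}

```bash
ls; mkdir -p pics
cat > h.py <<'E'
import numpy as np, cv2, sys
from station import ctrl, cams, hand_in
def shot(cam,fn=None):
    d=cams.camera(cam)
    if fn: cv2.imwrite('pics/'+fn,cv2.cvtColor(d['image'],cv2.COLOR_RGB2BGR))
    return d
def T(d,obs=None):
    if 'rvec' in d:
        R=cv2.Rodrigues(np.array(d['rvec'],float))[0]; t=np.array(d['tvec'],float).ravel()
        return R.T,-R.T@t
    from scipy.spatial.transform import Rotation as Ro
    Rt=Ro.from_euler('xyz',obs['eef_rot']).as_matrix(); H=np.array(d['hand_eye'])
    return Rt@H[:3,:3], Rt@H[:3,3]+np.array(obs['ee_pos'])
def atz(d,u,v,z,obs=None):
    R,c=T(d,obs); r=R@np.array([(u-d['cx'])/d['fx'],(v-d['cy'])/d['fy'],1.])
    return c+r*(z-c[2])/r[2]
def proj(d,p,obs=None):
    R,c=T(d,obs); q=R.T@(np.array(p,float)-c); return d['cx']+d['fx']*q[0]/q[2], d['cy']+d['fy']*q[1]/q[2]
def cloud(d,obs=None):
    R,c=T(d,obs); z=d['depth']; v,u=np.indices(z.shape)
    P=np.stack([(u-d['cx'])/d['fx']*z,(v-d['cy'])/d['fy']*z,z],-1)@R.T+c
    P[z<=0]=np.nan; return P
E
python3 - <<'E'
from h import *
o=ctrl.get_obs(); print(o['time_s'],o['ee_pos'],o['eef_rot'],o['grip_width'])
for c in ('scene','top'):
    d=shot(c,c+'0.png'); print(c,d['fx'],d['cx'],d['cy'],T(d)[1])
    np.savez(c+'0.npz',**d)
    for n in ('bed','blank_1','push_stick','straightedge','stock_mat','stick_mat','pin_a','pin_b','stop','entry','flask','phone','glasses_case'):
        print(n,[(round(r['p'],2),(np.array(r['at'])*[560,420]).round().tolist()) for r in cams.place_of(d,n)][:6])
E
```

```text
pics
0.0 [ 0.14442338 -0.53042429  0.20489745] [-3.14044150e+00 -6.07452740e-05  2.65790943e-01] 0.09384796751343746
scene 428.79124014598665 280.73801456320234 207.5511760800599 [ 1.17409246 -0.79608178  1.06929156]
bed [(0.7, [244.0, 217.0])]
blank_1 [(0.82, [182.0, 299.0]), (0.68, [178.0, 263.0]), (0.63, [204.0, 277.0]), (0.56, [205.0, 332.0]), (0.55, [136.0, 311.0]), (0.48, [160.0, 278.0])]
push_stick [(0.66, [307.0, 123.0]), (0.57, [297.0, 157.0]), (0.43, [355.0, 162.0])]
straightedge [(0.67, [241.0, 205.0])]
stock_mat [(0.88, [184.0, 282.0])]
stick_mat [(0.65, [285.0, 206.0])]
pin_a [(0.88, [285.0, 205.0]), (0.73, [245.0, 239.0])]
pin_b [(0.88, [285.0, 205.0]), (0.73, [245.0, 239.0])]
stop [(0.93, [285.0, 188.0]), (0.47, [255.0, 214.0])]
entry [(0.96, [253.0, 214.0])]
flask [(0.89, [341.0, 180.0]), (0.53, [282.0, 189.0])]
phone [(0.84, [297.0, 276.0])]
glasses_case [(0.7, [249.0, 304.0]), (0.66, [247.0, 213.0]), (0.43, [180.0, 263.0]), (0.18, [185.0, 281.0])]
top 494.62438846036326 280.644805299945 204.98538715563606 [0.49131132 0.03097233 1.68569593]
bed [(0.97, [290.0, 237.0])]
blank_1 [(0.71, [429.0, 249.0]), (0.68, [324.0, 216.0]), (0.52, [372.0, 226.0]), (0.51, [412.0, 190.0]), (0.49, [372.0, 259.0]), (0.47, [394.0, 262.0])]
push_stick [(0.86, [158.0, 177.0]), (0.75, [179.0, 236.0]), (0.67, [118.0, 258.0]), (0.48, [383.0, 241.0]), (0.42, [373.0, 254.0])]
straightedge [(0.74, [281.0, 256.0])]
stock_mat [(0.6, [383.0, 241.0]), (0.24, [283.0, 225.0])]
stick_mat [(0.64, [187.0, 236.0]), (0.31, [268.0, 215.0])]
pin_a [(0.63, [323.0, 216.0])]
pin_b [(0.63, [323.0, 216.0])]
stop [(0.94, [241.0, 217.0]), (0.24, [326.0, 162.0])]
entry [(0.72, [283.0, 226.0])]
flask [(0.92, [200.0, 167.0])]
phone [(0.56, [323.0, 155.0]), (0.49, [374.0, 255.0])]
glasses_case [(0.8, [369.0, 178.0])]
```

View pics/scene0.png

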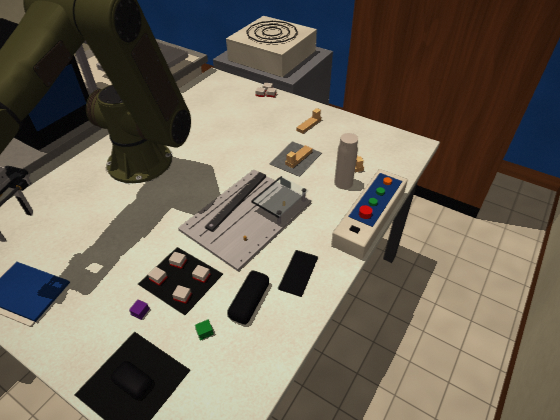

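View pics/top0.png

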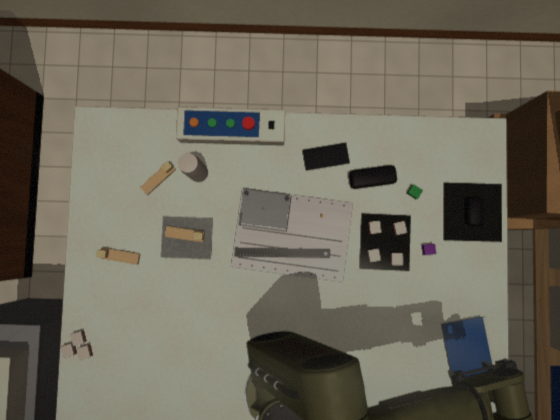

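Run:
```python
import cv2
a=cv2.imread('pics/top0.png')[140:310,80:460]
cv2.imwrite('pics/top0c.png',cv2.resize(a,None,fx=2.1,fy=2.1,interpolation=cv2.INTER_CUBIC))
```

```text
(no output)
```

View pics/top0c.png

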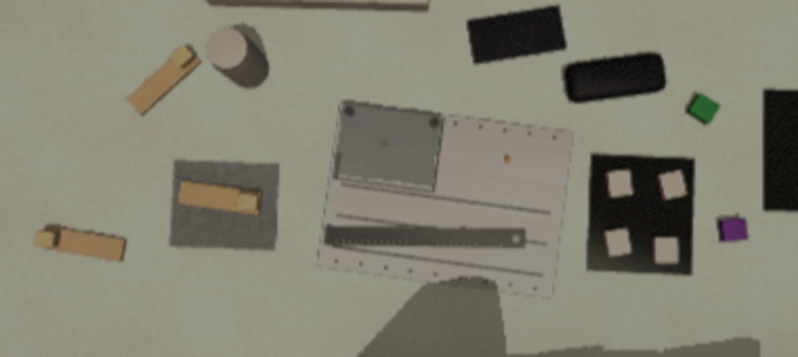

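Run:
```python
from h import *
d=dict(np.load('top0.npz'))
def p(n,u,v,z): print(n,atz(d,u,v,z).round(4))
for n,u,v in (('stickA',158,177),('stickMat',185,236),('stickC',118,258)): p(n,u,v,.02); 
for n in ((375,228),(400,229),(374,256),(397,259)): p('bl',*n,.03)
# bed corners
for n in ((242,188),(353,200),(344,281),(231,267)): p('bedc',*n,.015)
for n in ((234,248),(234,258),(330,249),(330,259)): p('se',*n,.025)
for n in ((162,216),(213,218),(212,259),(162,258)): p('smat',*n,.003)
for n in ((361,213),(411,215),(411,271),(360,269)): p('stock',*n,.003)
```

```text
stickA [0.7056 0.4405 0.02  ]
stickMat [0.5087 0.3409 0.02  ]
stickC [0.4294 0.5614 0.02  ]
bl [ 0.5524 -0.2953  0.03  ]
bl [ 0.5513 -0.3792  0.03  ]
bl [ 0.4589 -0.293   0.03  ]
bl [ 0.451  -0.3699  0.03  ]
bedc [0.6765 0.1554 0.015 ]
bedc [ 0.6459 -0.2224  0.015 ]
bedc [ 0.3726 -0.1963  0.015 ]
bedc [0.4093 0.1835 0.015 ]
se [0.4731 0.1748 0.025 ]
se [0.4398 0.1737 0.025 ]
se [ 0.4783 -0.1463  0.025 ]
se [ 0.445  -0.1469  0.025 ]
smat [0.5747 0.425  0.003 ]
smat [0.5726 0.2515 0.003 ]
smat [0.4338 0.2497 0.003 ]
smat [0.4327 0.4186 0.003 ]
stock [ 0.6032 -0.2522  0.003 ]
stock [ 0.601  -0.4231  0.003 ]
stock [ 0.4112 -0.4242  0.003 ]
stock [ 0.4134 -0.2514  0.003 ]
```

Three push-stick look-alikes are in the top view: (158,177) at 0.83 m, (185,236) on the grey mat at 0.61 m and (118,258) at 0.71 m from the base. The one on the grey mat is nearest, so it is the one meant. Its grip end is at its right (-y) end. The four white blanks on the black mat are at (375,228), (400,229), (374,256) and (397,259). The green and purple blocks and the trio at lower left are not meant.

Next I move over the bed for a closer look.

>>> {"op": "servo_tool", "data": {
  "rows": [
    [0.3, 0.48, 0.2, 0, 0, 1.21, 1],
    [0.3, 0.48, 0.2, 0, 0, 1.21, 1],
    [0.3, 0.48, 0.2, 0, 0, 1.21, 1],
    [0.3, 0.48, 0.2, 0, 0, 1.21, 1],
    [0.3, 0.48, 0.2, 0, 0, 1.21, 1],
    [0.3, 0.48, 0.2, 0, 0, 1.21, 1],
    [0.3, 0.48, 0.2, 0, 0, 1.21, 1],
    [0.3, 0.48, 0.2, 0, 0, 1.21, 1]
  ]
}}

```text
time_s: 2.07
ee_pos: [0.3115, -0.2623, 0.3174]
eef_rot: [3.141, 0.0, 1.272]
force: [0.8, -1.0, -0.5]
grip_width: 0.0941
```

>>> {"op": "servo_tool", "data": {
  "rows": [
    [0.13, 0.21, 0.1, 0, 0, 0.205, -1],
    [0.13, 0.21, 0.1, 0, 0, 0.205, -1],
    [0.13, 0.21, 0.1, 0, 0, 0.205, -1],
    [0.13, 0.21, 0.1, 0, 0, 0.205, -1],
    [0.13, 0.21, 0.1, 0, 0, 0.205, -1],
    [0.13, 0.21, 0.1, 0, 0, 0.205, -1],
    [0.13, 0.21, 0.1, 0, 0, 0.205, -1],
    [0.13, 0.21, 0.1, 0, 0, 0.205, -1]
  ]
}}

```text
time_s: 2.73
ee_pos: [0.4428, -0.0497, 0.4185]
eef_rot: [3.139, 0.0, 1.48]
force: [0.1, -0.1, -0.4]
grip_width: 0.0438
```

```bash
cat >> h.py <<'E'
def grab(cam,tag):
    o=ctrl.get_obs(); d=shot(cam,tag+'.png')
    import pickle; pickle.dump((o,d),open(tag+'.pkl','wb')); return o,d
def load(tag):
    import pickle; return pickle.load(open(tag+'.pkl','rb'))
E
python3 - <<'E'
from h import *
o,d=grab('wrist','w1'); print(o['ee_pos'],o['eef_rot'],d['fx'],d['cx'],d['cy'],np.array(d['hand_eye']).round(3).tolist(), T(d,o)[1])
E
```

```text
[ 0.44281171 -0.04973765  0.41853091] [3.13926757e+00 6.69114264e-05 1.48039513e+00] 352.1784684360659 284.83046167674496 208.61613065145704 [[-0.001, -0.963, -0.268, 0.079], [1.0, -0.001, -0.001, -0.001], [0.001, -0.268, 0.963, -0.179], [0.0, 0.0, 0.0, 1.0]] [0.44867377 0.02928942 0.59702963]
```

View pics/w1.png

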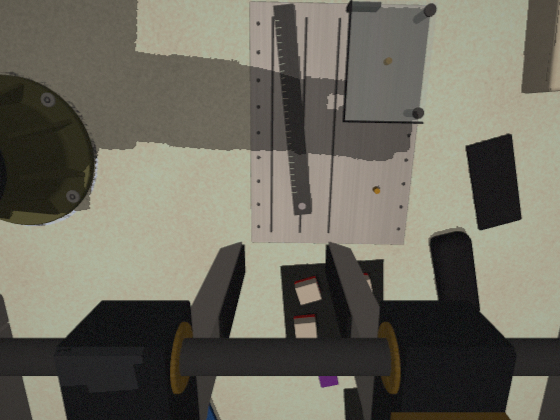

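Run:
```python
from h import *
o,d=load('w1')
a=cv2.imread('pics/w1.png')[0:250,240:440]
cv2.imwrite('pics/w1c.png',cv2.resize(a,None,fx=2.4,fy=2.4,interpolation=cv2.INTER_CUBIC))
P=lambda u,v,z:atz(d,u,v,z,o)[:2].round(4)
print('pin',P(376.5,189,.031),P(387.5,61,.031))
print('bed',P(251,243,.015),P(404,245,.015),P(250,2,.015))
print('se',P(294,215,.025),P(311,213,.025),P(275,8,.025),P(293.5,5,.025))
```

```text
pin [ 0.5882 -0.1081] [0.609  0.0864]
bed [ 0.3696 -0.1891] [ 0.6383 -0.2178] [0.4126 0.1876]
se [ 0.4495 -0.1418] [ 0.4784 -0.141 ] [0.4485 0.1739] [0.4757 0.1753]
```

View pics/w1c.png

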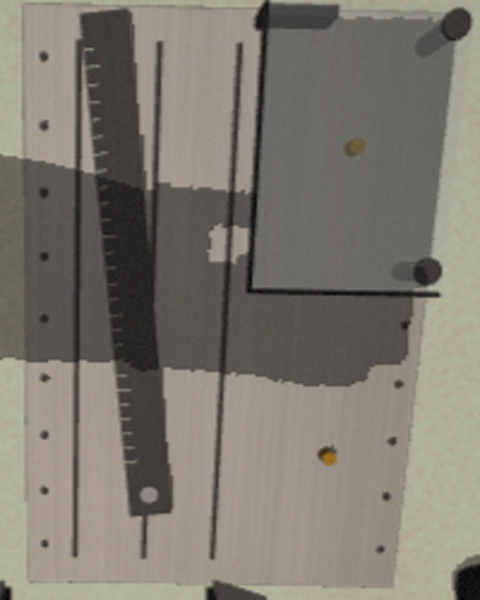

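>>> {"op": "servo_tool", "data": {
  "rows": [
    [-0.0136, 0.0861, -0.32, 0, 0, -0.017, -1],
    [-0.0136, 0.0861, -0.32, 0, 0, -0.017, -1],
    [-0.0136, 0.0861, -0.32, 0, 0, -0.017, -1],
    [-0.0136, 0.0861, -0.32, 0, 0, -0.017, -1],
    [-0.0136, 0.0861, -0.32, 0, 0, -0.017, -1],
    [-0.0136, 0.0861, -0.32, 0, 0, -0.017, -1],
    [-0.0136, 0.0861, -0.32, 0, 0, -0.017, -1],
    [-0.0136, 0.0861, -0.32, 0, 0, -0.017, -1]
  ]
}}

```text
time_s: 3.45
ee_pos: [0.4272, 0.0344, 0.0957]
eef_rot: [3.141, 0.0, 1.461]
force: [1.0, 0.7, -0.6]
grip_width: 0.0004
```

>>> {"op": "servo_tool", "data": {
  "rows": [
    [0, 0.002, -0.03, 0, 0, 0, -1],
    [0, 0.002, -0.055, 0, 0, 0, -1],
    [0, 0.002, -0.07, 0, 0, 0, -1],
    [0, 0.002, -0.0765, 0, 0, 0, -1],
    [0, 0.002, -0.0765, 0, 0, 0, -1],
    [0, 0.002, -0.0765, 0, 0, 0, -1],
    [0.005, 0.0015, -0.0765, 0, 0, 0, -1],
    [0.01, 0.001, -0.0765, 0, 0, 0, -1]
  ]
}}

```text
time_s: 4.12
ee_pos: [0.4383, 0.0351, 0.0203]
eef_rot: [3.138, 0.0, 1.461]
force: [-0.5, 0.9, 0.3]
grip_width: 0.0008
```

>>> {"op": "servo_tool", "data": {
  "rows": [
    [0.008, -0.001, -0.001, 0, 0, 0, -1],
    [0.017, -0.002, -0.001, 0, 0, 0, -1],
    [0.026, -0.003, -0.001, 0, 0, 0, -1],
    [0.035, -0.004, -0.001, 0, 0, 0, -1],
    [0.044, -0.005, -0.001, 0, 0, 0, -1],
    [0.053, -0.006, -0.001, 0, 0, 0, -1],
    [0.062, -0.007, -0.001, 0, 0, 0, -1],
    [0.066, -0.007, -0.001, 0, 0, 0, -1]
  ]
}}

```text
time_s: 4.78
ee_pos: [0.5056, 0.0279, 0.0196]
eef_rot: [3.138, 0.0, 1.461]
force: [-7.0, -0.3, 7.5]
grip_width: 0.0007
```

Run:
```python
from h import *
o,d=grab('top','t1')
a=cv2.imread('pics/t1.png')[170:300,210:370]
cv2.imwrite('pics/t1c.png',cv2.resize(a,None,fx=4,fy=4,interpolation=cv2.INTER_CUBIC))
```

```text
(no output)
```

View pics/t1c.png

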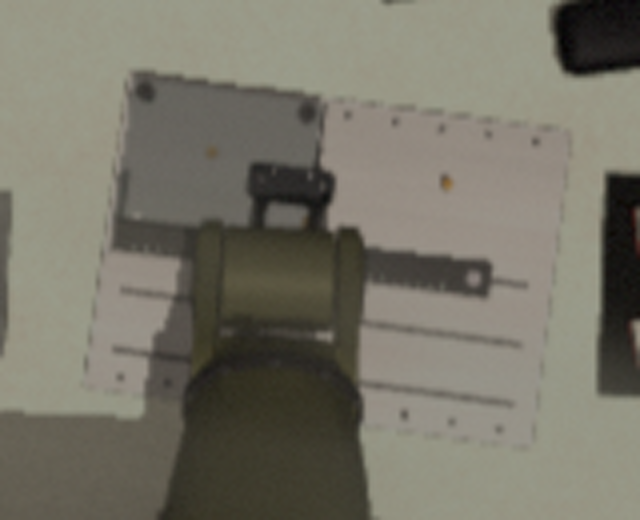

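>>> {"op": "servo_tool", "data": {
  "rows": [
    [-0.01, 0.001, 0.001, 0, 0, 0, -1],
    [-0.01, 0.001, 0.001, 0, 0, 0, -1],
    [-0.012, -0.017, 0.001, 0, 0, 0, -1],
    [-0.014, -0.034, 0.001, 0, 0, 0, -1],
    [-0.014, -0.034, 0.001, 0, 0, 0, -1],
    [-0.014, -0.034, 0.001, 0, 0, 0, -1],
    [-0.004, -0.035, 0.001, 0, 0, 0, -1],
    [0.004, -0.036, 0.001, 0, 0, 0, -1]
  ]
}}

```text
time_s: 5.5
ee_pos: [0.5102, -0.0074, 0.0207]
eef_rot: [3.138, 0.0, 1.461]
force: [-2.6, -0.4, 1.3]
grip_width: 0.0003
```

>>> {"op": "servo_tool", "data": {
  "rows": [
    [0.007, -0.001, 0, 0, 0, 0, -1],
    [0.014, -0.002, 0, 0, 0, 0, -1],
    [0.021, -0.003, 0, 0, 0, 0, -1],
    [0.027, -0.003, 0, 0, 0, 0, -1],
    [0.032, -0.004, 0, 0, 0, 0, -1],
    [0.036, -0.004, 0, 0, 0, 0, -1],
    [0.038, -0.004, 0, 0, 0, 0, -1],
    [0.038, -0.004, 0, 0, 0, 0, -1]
  ]
}}

```text
time_s: 6.17
ee_pos: [0.5485, -0.0114, 0.0206]
eef_rot: [3.138, 0.0, 1.461]
force: [-1.2, 0.2, 0.6]
grip_width: 0.0002
```

>>> {"op": "servo_tool", "data": {
  "rows": [
    [0.001, 0, 0, 0, 0, 0, -1],
    [0.002, 0, 0, 0, 0, 0, -1],
    [0.003, 0, 0, 0, 0, 0, -1],
    [0.004, 0, 0, 0, 0, 0, -1],
    [0.004, 0, 0, 0, 0, 0, -1],
    [0.005, -0.001, 0, 0, 0, 0, -1],
    [0.005, -0.001, 0, 0, 0, 0, -1],
    [0.005, -0.001, 0, 0, 0, 0, -1]
  ]
}}

```text
time_s: 6.83
ee_pos: [0.5534, -0.0123, 0.0206]
eef_rot: [3.138, -0.0, 1.461]
force: [-3.4, 1.9, 2.9]
grip_width: 0.0006
```

>>> {"op": "servo_tool", "data": {
  "rows": [
    [0.001, 0, 0, 0, 0, 0, -1],
    [0.001, 0, 0, 0, 0, 0, -1],
    [0.002, 0, 0, 0, 0, 0, -1],
    [0.002, 0, 0, 0, 0, 0, -1],
    [0.003, 0, 0, 0, 0, 0, -1],
    [0.003, 0, 0, 0, 0, 0, -1],
    [0.003, 0, 0, 0, 0, 0, -1],
    [0.003, 0, 0, 0, 0, 0, -1]
  ]
}}

```text
time_s: 7.5
ee_pos: [0.5562, -0.0121, 0.0206]
eef_rot: [3.139, -0.0, 1.461]
force: [-5.0, 2.1, 2.2]
grip_width: 0.0003
```

Run:
```python
from h import *
o,d=grab('wrist','w2')
a=cv2.imread('pics/w2.png')
cv2.imwrite('pics/w2c.png',cv2.resize(a,(784,588),interpolation=cv2.INTER_CUBIC))
```

```text
(no output)
```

View pics/w2c.png

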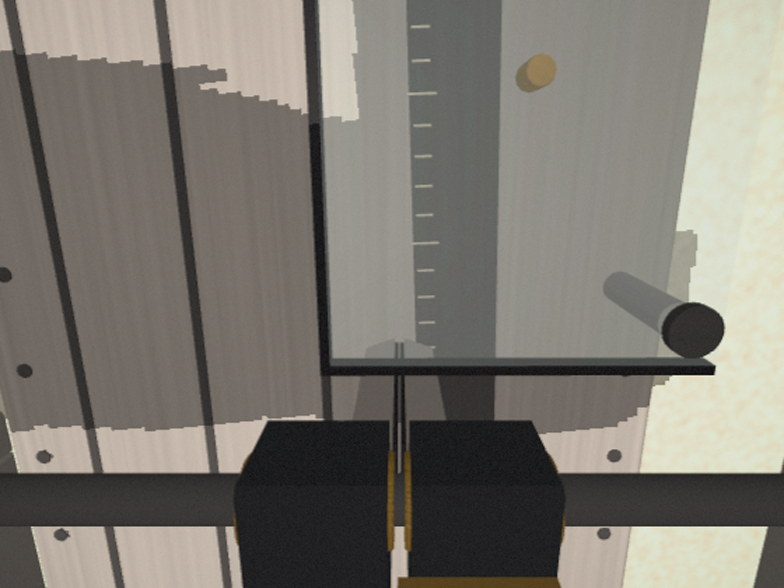

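>>> {"op": "servo_tool", "data": {
  "rows": [
    [0.001, 0, 0, 0, 0, 0, -1],
    [0.002, 0, 0, 0, 0, 0, -1],
    [0.003, 0, 0, 0, 0, 0, -1],
    [0.004, 0, 0, 0, 0, 0, -1],
    [0.005, -0.001, 0, 0, 0, 0, -1],
    [0.005, -0.001, 0, 0, 0, 0, -1],
    [0.005, -0.001, 0, 0, 0, 0, -1],
    [0.005, -0.001, 0, 0, 0, 0, -1]
  ]
}}

```text
time_s: 8.22
ee_pos: [0.5599, -0.012, 0.0204]
eef_rot: [-3.141, -0.001, 1.462]
force: [-12.8, 9.0, 8.5]
grip_width: 0.0003
```

Run:
```python
from h import *
o,d=grab('wrist','w3')
a=cv2.imread('pics/w3.png')[0:300,200:540]
cv2.imwrite('pics/w3c.png',cv2.resize(a,None,fx=2.2,fy=2,interpolation=cv2.INTER_CUBIC))
```

```text
(no output)
```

View pics/w3c.png

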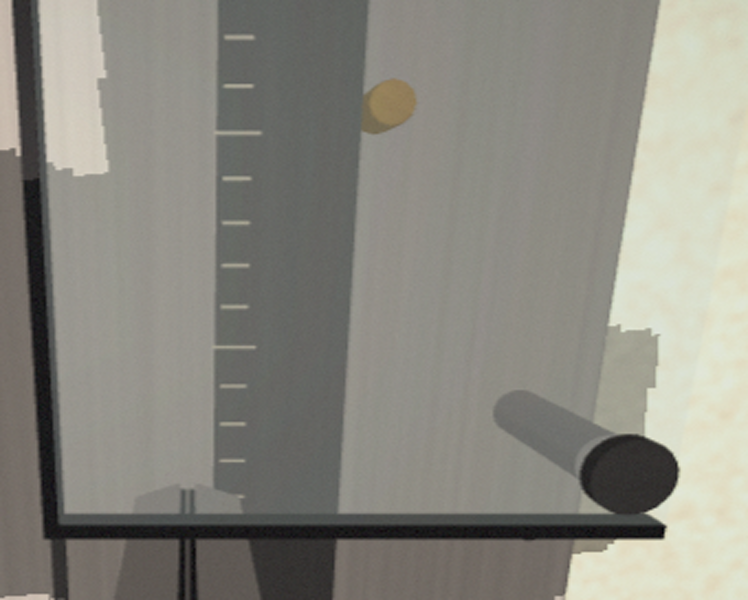

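>>> {"op": "servo_tool", "data": {
  "rows": [
    [0.001, 0, 0, 0, 0, 0, -1],
    [0.002, 0, 0, 0, 0, 0, -1],
    [0.002, 0, 0, 0, 0, 0, -1],
    [0.003, 0, 0, 0, 0, 0, -1],
    [0.003, 0, 0, 0, 0, 0, -1],
    [0.003, 0, 0, 0, 0, 0, -1],
    [0.003, 0, 0, 0, 0, 0, -1],
    [0.003, 0, 0, 0, 0, 0, -1]
  ]
}}

```text
time_s: 8.93
ee_pos: [0.5602, -0.0117, 0.0203]
eef_rot: [-3.134, -0.001, 1.462]
force: [-24.4, 3.1, 18.0]
grip_width: 0.0005
```

Run:
```python
from h import *
o,d=grab('top','t2')
a=cv2.imread('pics/t2.png')[170:300,210:370]
cv2.imwrite('pics/t2c.png',cv2.resize(a,None,fx=4.8,fy=4.5,interpolation=cv2.INTER_CUBIC))
```

```text
(no output)
```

View pics/t2c.png

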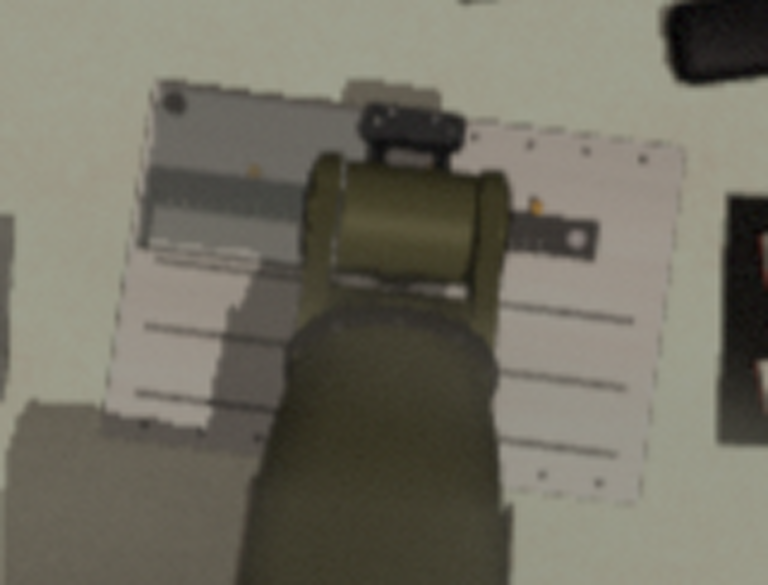

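>>> {"op": "servo_tool", "data": {
  "rows": [
    [-0.02, 0.002, 0, 0, 0, 0, -1],
    [-0.03, 0.003, 0, 0, 0, 0, -1],
    [-0.03, 0.003, 0.05, 0, 0, 0, 0],
    [-0.03, -0.01, 0.1, 0, 0, 0, 0],
    [-0.03, -0.03, 0.15, 0, 0, 0, 0],
    [-0.03, -0.06, 0.2, 0, 0, 0, 0],
    [-0.03, -0.1, 0.25, 0, 0, 0, 0],
    [-0.03, -0.1, 0.25, 0, 0, 0, 0]
  ]
}}

```text
time_s: 9.65
ee_pos: [0.5302, -0.0979, 0.2507]
eef_rot: [-3.136, -0.001, 1.462]
force: [0.7, 0.2, -0.3]
grip_width: 0.037
```

Run:
```python
from h import *
o,d=grab('wrist','w4')
print(o['ee_pos'],o['eef_rot'],o['force'])
cv2.imwrite('pics/w4c.png',cv2.resize(cv2.imread('pics/w4.png'),(784,588),interpolation=cv2.INTER_CUBIC))
```

```text
[ 0.53019238 -0.09789986  0.2507103 ] [-3.13603967e+00 -5.83393514e-04  1.46225202e+00] [ 0.74456276  0.17715619 -0.31699931]
```

View pics/w4c.png

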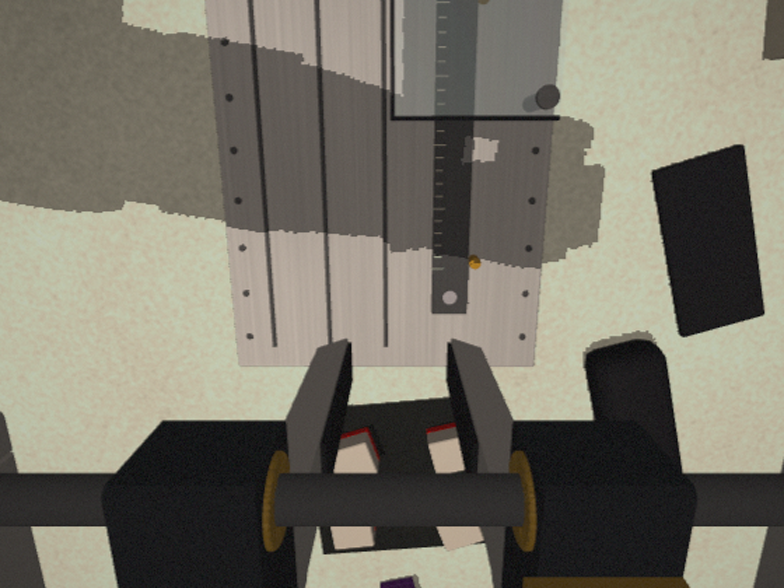

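Run:
```python
from h import *
o,d=load('w4')
P=lambda u,v,z:atz(d,u/1.4,v/1.4,z,o)[:2]
a,b=P(432,313,.025),P(437,60,.025); c,e=P(467.5,313,.025),P(475.5,60,.025)
print(a,b,c,e)
for p,q in((a,b),(c,e)): print('yaw',np.arctan2(-(q-p)[0],(q-p)[1]))
th=-.108; ex=np.array([np.cos(th),np.sin(th)]); ey=np.array([-ex[1],ex[0]])
O=np.array([.5243,-.0142])
for n,p in dict(a=a,b=b,c=c,e=e,bl=P(240,366,.015),br=P(534,366,.015),pina=P(475,265,.025),ent=P(392,118,.062),ent2=P(558,118,.062)).items(): print(n,p.round(4),(ex@(p-O)).round(4),(ey@(p-O)).round(4))
```

```text
[ 0.55042097 -0.15214672] [0.57251258 0.04650066] [ 0.58076936 -0.15543512] [0.60127226 0.04329444]
yaw -0.11075504659485316
yaw -0.1028061340499681
a [ 0.5504 -0.1521] 0.0408 -0.1343
b [0.5725 0.0465] 0.0414 0.0655
c [ 0.5808 -0.1554] 0.0714 -0.1343
e [0.6013 0.0433] 0.0703 0.0655
bl [ 0.3721 -0.1871] -0.1327 -0.1883
br [ 0.6381 -0.2157] 0.1349 -0.1881
pina [ 0.5901 -0.114 ] 0.0761 -0.0921
ent [0.5346 0.0066] 0.008 0.0218
ent2 [ 0.6506 -0.0062] 0.1247 0.0216
```

>>> {"op": "servo_tool", "data": {
  "rows": [
    [-0.025, -0.05, 0.17, 0, 0, 0, 1],
    [-0.025, -0.09, 0.17, 0, 0, 0, 1],
    [-0.025, -0.09, 0.17, 0, 0, 0, 1],
    [-0.025, -0.09, 0.17, 0, 0, 0, 1],
    [-0.025, -0.09, 0.17, 0, 0, 0, 1],
    [-0.025, -0.09, 0.17, 0, 0, 0, 1],
    [-0.025, -0.09, 0.17, 0, 0, 0, 1],
    [-0.025, -0.09, 0.17, 0, 0, 0, 1]
  ]
}}

```text
time_s: 10.37
ee_pos: [0.5071, -0.1916, 0.4264]
eef_rot: [3.139, 0.001, 1.46]
force: [-0.2, -0.3, -1.0]
grip_width: 0.093
```

Run:
```python
from h import *
o,d=grab('wrist','w5')
print(o['ee_pos'],o['eef_rot'],o['force'])
cv2.imwrite('pics/w5c.png',cv2.resize(cv2.imread('pics/w5.png'),(784,588),interpolation=cv2.INTER_CUBIC))
```

```text
[ 0.50708265 -0.19160055  0.42644656] [3.13902635e+00 1.38750640e-03 1.45978042e+00] [-0.18341932 -0.28316282 -1.00007414]
```

View pics/w5c.png

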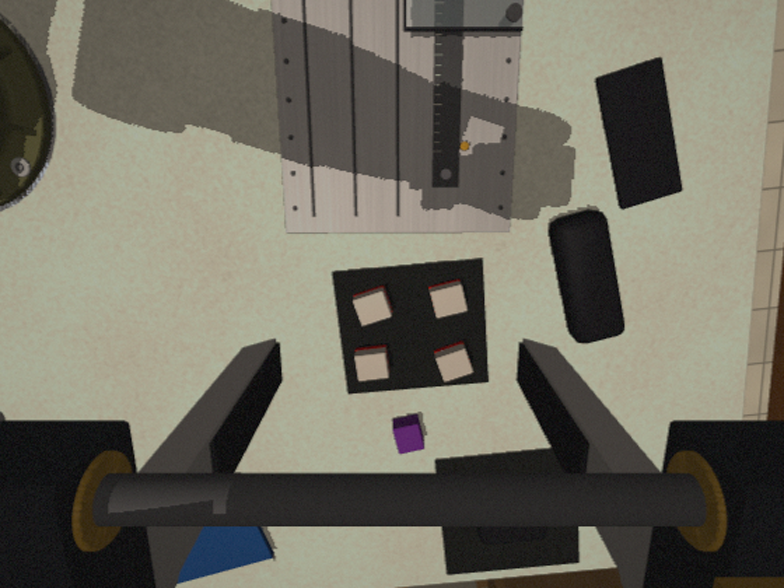

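```bash
cat >> h.py <<'E'
def tops(o,d,z,roi):
    """white blank tops in roi (u0,v0,u1,v1): world rect"""
    im=d['image']; s=4
    u0,v0,u1,v1=roi
    c=cv2.resize(im[v0:v1,u0:u1],None,fx=s,fy=s,interpolation=cv2.INTER_CUBIC).astype(int)
    m=((c.min(-1)>110)&(c[...,0]-c[...,2]<90)).astype(np.uint8)
    out=[]
    for k in cv2.findContours(m,cv2.RETR_EXTERNAL,cv2.CHAIN_APPROX_NONE)[0]:
        if cv2.contourArea(k)<200*s: continue
        px=(k[:,0]+.5)/s-.5+[u0,v0]
        W=np.array([atz(d,u,v,z,o)[:2] for u,v in px])
        r=cv2.minAreaRect((W*1000).astype(np.float32))
        out.append((r,px.mean(0)))
    return out
def rep(r):
    (cx,cy),(w,h),a=r
    # angle of the 40 side (x axis)
    ax=np.radians(a if w>h else a+90); ax=(ax+np.pi/2)%np.pi-np.pi/2
    return 'c %.1f %.1f size %.1f %.1f xaxis %.3f'%(cx,cy,max(w,h),min(w,h),ax)
E
python3 - <<'E'
from h import *
o,d=load('w5')
for r,px in tops(o,d,.031,(238,186,350,280)): print(px.round(),rep(r))
o,d=load('w5')
im=d['image']; print(im[218,266],im[220,245])
E
```

```text
[265. 262.] c 451.5 -364.9 size 38.0 33.8 xaxis 0.013
[324. 260.] c 555.7 -374.6 size 38.1 34.0 xaxis 0.239
[265. 220.] c 462.0 -288.5 size 38.3 34.1 xaxis 0.211
[240. 245.] c 417.3 -326.6 size 137.4 17.0 xaxis 1.422
[320. 215.] c 555.9 -289.9 size 38.1 34.2 xaxis 0.142
[331. 251.] c 539.8 -323.1 size 171.4 136.3 xaxis 1.457
[273. 188.] c 484.9 -237.1 size 124.7 12.8 xaxis -0.113
[175 160 140] [27 28 24]
```

>>> {"op": "servo_tool", "data": {
  "rows": [
    [-0.045, -0.097, -0.33, 0, 0, 0.32, 0.4],
    [-0.045, -0.097, -0.33, 0, 0, 0.32, 0.4],
    [-0.045, -0.097, -0.33, 0, 0, 0.32, 0.4],
    [-0.045, -0.097, -0.33, 0, 0, 0.32, 0.4],
    [-0.045, -0.097, -0.33, 0, 0, 0.32, 0.4],
    [-0.045, -0.097, -0.33, 0, 0, 0.32, 0.4],
    [-0.045, -0.097, -0.33, 0, 0, 0.32, 0.4],
    [-0.045, -0.097, -0.33, 0, 0, 0.32, 0.4]
  ]
}}

```text
time_s: 11.08
ee_pos: [0.4631, -0.2834, 0.1075]
eef_rot: [3.141, 0.0, 1.781]
force: [1.3, 0.4, 0.3]
grip_width: 0.066
```

>>> {"op": "servo_tool", "data": {
  "newtons": 15,
  "rows": [
    [-0.001, -0.005, -0.04, 0, 0, 0, 0.4],
    [-0.001, -0.005, -0.07, 0, 0, 0, 0.4],
    [-0.001, -0.005, -0.087, 0, 0, 0, 0.4],
    [-0.001, -0.005, -0.0915, 0, 0, 0, 0.4],
    [-0.001, -0.005, -0.0915, 0, 0, 0, 0.4],
    [-0.001, -0.005, -0.0915, 0, 0, 0, -1],
    [-0.001, -0.005, -0.0915, 0, 0, 0, -1],
    [-0.001, -0.005, -0.0915, 0, 0, 0, -1]
  ]
}}

```text
time_s: 11.75
ee_pos: [0.4627, -0.2886, 0.0173]
eef_rot: [3.139, 0.002, 1.782]
force: [0.4, 0.4, 0.1]
grip_width: 0.0491
```

>>> {"op": "servo_tool", "data": {
  "rows": [
    [0, 0, 0, 0, 0, 0, -1],
    [0, 0, 0, 0, 0, 0, -1],
    [0, 0, 0, 0, 0, 0, -1],
    [0, 0, 0.03, 0, 0, 0, -1],
    [0, 0, 0.06, 0, 0, -0.1, -1],
    [0.04, 0.1, 0.09, 0, 0, -0.32, -1],
    [0.082, 0.269, 0.09, 0, 0, -0.32, -1],
    [0.082, 0.269, 0.09, 0, 0, -0.32, -1]
  ]
}}

```text
time_s: 12.42
ee_pos: [0.5002, -0.1735, 0.0955]
eef_rot: [3.137, 0.002, 1.453]
force: [0.8, -0.5, -0.9]
grip_width: 0.0394
```

>>> {"op": "servo_tool", "data": {
  "rows": [
    [0.0435, 0.1545, 0, 0, 0, 0.01, -1],
    [0.0435, 0.1545, 0, 0, 0, 0.01, -1],
    [0.0435, 0.1545, 0, 0, 0, 0.01, -1],
    [0.0435, 0.1545, 0, 0, 0, 0.01, -1],
    [0.0435, 0.1545, 0, 0, 0, 0.01, -1],
    [0.0435, 0.1545, -0.03, 0, 0, 0.01, -1],
    [0.0435, 0.1545, -0.045, 0, 0, 0.01, -1],
    [0.0435, 0.1545, -0.045, 0, 0, 0.01, -1]
  ]
}}

```text
time_s: 13.08
ee_pos: [0.542, -0.0189, 0.0478]
eef_rot: [-3.141, 0.003, 1.463]
force: [-0.6, -0.5, -0.8]
grip_width: 0.0399
```

Run:
```python
from h import *
o,d=grab('wrist','w6')
print(o['ee_pos'],o['eef_rot'],o['force'])
cv2.imwrite('pics/w6c.png',cv2.resize(cv2.imread('pics/w6.png'),(784,588),interpolation=cv2.INTER_CUBIC))
```

```text
[ 0.54202297 -0.01886713  0.04780854] [-3.14121463e+00  2.51754953e-03  1.46330615e+00] [-0.62314188 -0.48944256 -0.80963813]
```

View pics/w6c.png

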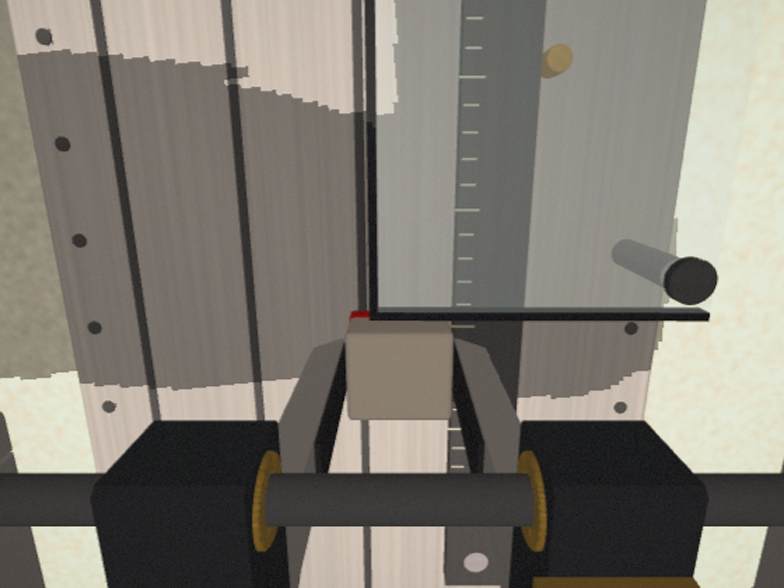

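>>> {"op": "servo_tool", "data": {
  "rows": [
    [0, 0, -0.01, 0, 0, 0, -1],
    [0, 0, -0.016, 0, 0, 0, -1],
    [0, 0, -0.018, 0, 0, 0, -1],
    [0, 0, -0.018, 0, 0, 0, -1],
    [0.001, 0, -0.018, 0, 0, 0, -1],
    [0.002, 0, -0.018, 0, 0, 0, -1],
    [0.003, 0, -0.018, 0, 0, 0, -1],
    [0.003, 0, -0.018, 0, 0, 0, -1]
  ]
}}

```text
time_s: 13.8
ee_pos: [0.5456, -0.0191, 0.0318]
eef_rot: [3.141, 0.003, 1.463]
force: [-5.0, 0.5, 1.8]
grip_width: 0.0401
```

>>> {"op": "servo_tool", "data": {
  "rows": [
    [-0.001, 0, -0.001, 0, 0, 0, -1],
    [-0.001, 0, -0.002, 0, 0, 0, -1],
    [-0.001, 0, -0.003, 0, 0, 0, -1],
    [-0.001, 0, -0.003, 0, 0, 0, -1],
    [0, 0, -0.003, 0, 0, 0, -1],
    [0.001, 0, -0.003, 0, 0, 0, -1],
    [0.001, 0, -0.003, 0, 0, 0, -1],
    [0.001, 0, -0.003, 0, 0, 0, -1]
  ]
}}

```text
time_s: 14.47
ee_pos: [0.5456, -0.019, 0.0299]
eef_rot: [-3.14, 0.003, 1.463]
force: [-16.4, 0.5, 22.0]
grip_width: 0.04
```

>>> {"op": "servo_tool", "data": {
  "rows": [
    [-0.001, 0, 0.001, 0, 0, 0, -0.5],
    [-0.001, 0, 0.001, 0, 0, 0, 0],
    [-0.001, 0, 0.001, 0, 0, 0, 0.3],
    [-0.001, 0, 0.001, 0, 0, 0, 0.3],
    [-0.001, 0, 0.02, 0, 0, 0, 0.3],
    [-0.001, 0, 0.05, 0, 0, 0, 0.3],
    [0, -0.1, 0.09, 0, 0, -0.02, 0.4],
    [0.011, -0.271, 0.09, 0, 0, 0.25, 0.4]
  ]
}}

```text
time_s: 15.13
ee_pos: [0.5484, -0.0961, 0.1025]
eef_rot: [3.139, 0.004, 1.559]
force: [0.5, -0.5, -0.9]
grip_width: 0.0654
```

>>> {"op": "servo_tool", "data": {
  "rows": [
    [0.0075, -0.194, 0, 0, 0, 0.154, 0.4],
    [0.0075, -0.194, 0, 0, 0, 0.154, 0.4],
    [0.0075, -0.194, 0, 0, 0, 0.154, 0.4],
    [0.0075, -0.194, 0, 0, 0, 0.154, 0.4],
    [0.0075, -0.194, 0, 0, 0, 0.154, 0.4],
    [0.0075, -0.194, -0.01, 0, 0, 0.154, 0.4],
    [0.0075, -0.194, -0.03, 0, 0, 0.154, 0.4],
    [0.0075, -0.194, -0.05, 0, 0, 0.154, 0.4]
  ]
}}

```text
time_s: 15.8
ee_pos: [0.556, -0.2905, 0.0517]
eef_rot: [3.138, 0.004, 1.712]
force: [-0.3, 0.4, -0.6]
grip_width: 0.0658
```

Run:
```python
from h import *
o,d=grab('wrist','w7')
cv2.imwrite('pics/w7c.png',cv2.resize(cv2.imread('pics/w7.png'),(784,588),interpolation=cv2.INTER_CUBIC))
```

```text
(no output)
```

View pics/w7c.png

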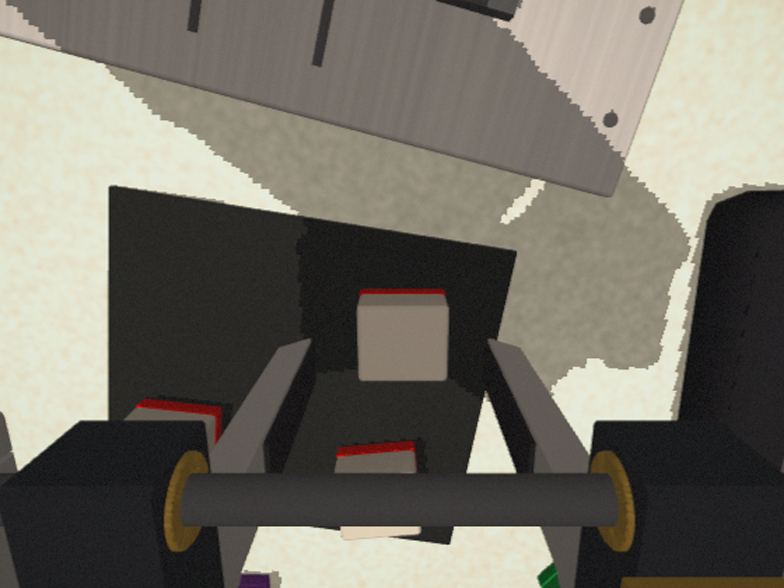

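>>> {"op": "servo_tool", "data": {
  "rows": [
    [0, 0, -0.02, 0, 0, 0, 0.4],
    [0, 0, -0.033, 0, 0, 0, 0.4],
    [0, 0, -0.0365, 0, 0, 0, 0.2],
    [0, 0, -0.0365, 0, 0, 0, -1],
    [0, 0, -0.0365, 0, 0, 0, -1],
    [0, 0, -0.0365, 0, 0, 0, -1],
    [0, 0, -0.0365, 0, 0, 0, -1],
    [0, 0, -0.0365, 0, 0, 0, -1]
  ]
}}

```text
time_s: 16.52
ee_pos: [0.5548, -0.2894, 0.0119]
eef_rot: [3.141, 0.001, 1.712]
force: [0.0, 0.9, 7.7]
grip_width: 0.0401
```

>>> {"op": "servo_tool", "data": {
  "rows": [
    [0, 0, 0, 0, 0, 0, -0.05],
    [0, 0, 0, 0, 0, 0, -0.05],
    [0, 0, 0.004, 0, 0, 0, -0.05],
    [0, 0, 0.005, 0, 0, 0, -0.05],
    [0, 0, 0.005, 0, 0, 0, -0.05],
    [0, 0, 0.005, 0, 0, 0, -1],
    [0, 0, 0.005, 0, 0, 0, -1],
    [0, 0, 0.005, 0, 0, 0, -1]
  ]
}}

```text
time_s: 17.18
ee_pos: [0.5548, -0.2894, 0.017]
eef_rot: [3.141, 0.001, 1.712]
force: [-0.8, -0.0, 2.1]
grip_width: 0.0398
```

>>> {"op": "servo_tool", "data": {
  "rows": [
    [0, 0, 0.03, 0, 0, 0, -1],
    [0, 0, 0.06, 0, 0, -0.1, -1],
    [-0.017, 0.2325, 0.08, 0, 0, -0.249, -1],
    [-0.017, 0.2325, 0.08, 0, 0, -0.249, -1],
    [-0.017, 0.2325, 0.08, 0, 0, -0.249, -1],
    [-0.017, 0.2325, 0.08, 0, 0, -0.249, -1],
    [-0.017, 0.2325, 0.08, 0, 0, -0.249, -1],
    [-0.017, 0.2325, 0.08, 0, 0, -0.249, -1]
  ]
}}

```text
time_s: 17.85
ee_pos: [0.5372, -0.0536, 0.0972]
eef_rot: [3.141, 0.001, 1.465]
force: [0.7, -0.3, -0.9]
grip_width: 0.0403
```

>>> {"op": "servo_tool", "data": {
  "rows": [
    [0, -0.003, -0.03, 0, 0, 0, -1],
    [0, -0.003, -0.05, 0, 0, 0, -1],
    [0, -0.003, -0.06, 0, 0, 0, -1],
    [0, -0.003, -0.065, 0, 0, 0, -1],
    [0, -0.003, -0.068, 0, 0, 0, -1],
    [0, -0.003, -0.068, 0, 0, 0, -1],
    [0, -0.003, -0.068, 0, 0, 0, -1],
    [0, -0.003, -0.068, 0, 0, 0, -1]
  ]
}}

```text
time_s: 18.52
ee_pos: [0.5376, -0.0569, 0.03]
eef_rot: [3.14, 0.001, 1.465]
force: [1.1, 0.1, 0.5]
grip_width: 0.0399
```

>>> {"op": "servo_tool", "data": {
  "rows": [
    [0.001, 0, -0.001, 0, 0, 0, -1],
    [0.002, 0, -0.001, 0, 0, 0, -1],
    [0.003, 0, -0.001, 0, 0, 0, -1],
    [0.004, 0, -0.001, 0, 0, 0, -1],
    [0.005, 0, -0.001, 0, 0, 0, -1],
    [0.005, 0, -0.001, 0, 0, 0, -1],
    [0.005, 0, -0.001, 0, 0, 0, -1],
    [0.005, 0, -0.001, 0, 0, 0, -1]
  ]
}}

```text
time_s: 19.18
ee_pos: [0.5415, -0.0569, 0.0289]
eef_rot: [-3.14, 0.001, 1.465]
force: [-8.8, 0.0, 5.6]
grip_width: 0.0397
```

>>> {"op": "servo_tool", "data": {
  "rows": [
    [-0.001, 0, 0.001, 0, 0, 0, 0],
    [-0.001, 0, 0.001, 0, 0, 0, 0.3],
    [-0.001, 0, 0.001, 0, 0, 0, 0.3],
    [-0.001, 0, 0.03, 0, 0, 0, 0.4],
    [-0.001, 0, 0.06, 0, 0, 0, 0.4],
    [-0.02, -0.1, 0.09, 0, 0, 0.119, 0.4],
    [-0.09, -0.308, 0.09, 0, 0, 0.119, 0.4],
    [-0.09, -0.308, 0.09, 0, 0, 0.119, 0.4]
  ]
}}

```text
time_s: 19.85
ee_pos: [0.5095, -0.1749, 0.1067]
eef_rot: [3.141, 0.002, 1.586]
force: [0.5, -1.5, -0.1]
grip_width: 0.0658
```

Run:
```python
from h import *
o,d=grab('wrist','w8')
print(o['ee_pos'],o['eef_rot'])
cv2.imwrite('pics/w8c.png',cv2.resize(cv2.imread('pics/w8.png'),(784,588),interpolation=cv2.INTER_CUBIC))
```

```text
[ 0.50950164 -0.1749255   0.10671285] [3.14125712e+00 2.12759317e-03 1.58639506e+00]
```

View pics/w8c.png

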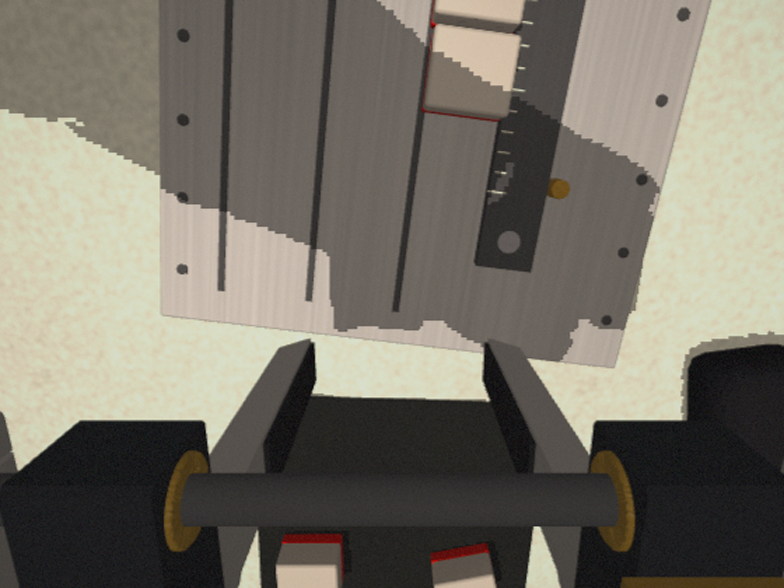

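>>> {"op": "servo_tool", "data": {
  "rows": [
    [-0.058, -0.19, 0, 0, 0, 0, 0.4],
    [-0.058, -0.19, 0, 0, 0, 0, 0.4],
    [-0.058, -0.19, 0, 0, 0, 0, 0.4],
    [-0.058, -0.19, 0, 0, 0, 0, 0.4],
    [-0.058, -0.19, 0, 0, 0, 0, 0.4],
    [-0.058, -0.19, -0.02, 0, 0, 0, 0.4],
    [-0.058, -0.19, -0.04, 0, 0, 0, 0.4],
    [-0.058, -0.19, -0.055, 0, 0, 0, 0.4]
  ]
}}

```text
time_s: 20.57
ee_pos: [0.449, -0.3717, 0.0503]
eef_rot: [-3.141, 0.003, 1.58]
force: [0.6, -0.4, 0.1]
grip_width: 0.0656
```

Run:
```python
from h import *
o,d=grab('wrist','w9')
print(o['ee_pos'],o['eef_rot'])
cv2.imwrite('pics/w9c.png',cv2.resize(cv2.imread('pics/w9.png'),(784,588),interpolation=cv2.INTER_CUBIC))
```

```text
[ 0.44897598 -0.37168936  0.05033903] [-3.14109517e+00  3.02579625e-03  1.57951149e+00]
```

View pics/w9c.png

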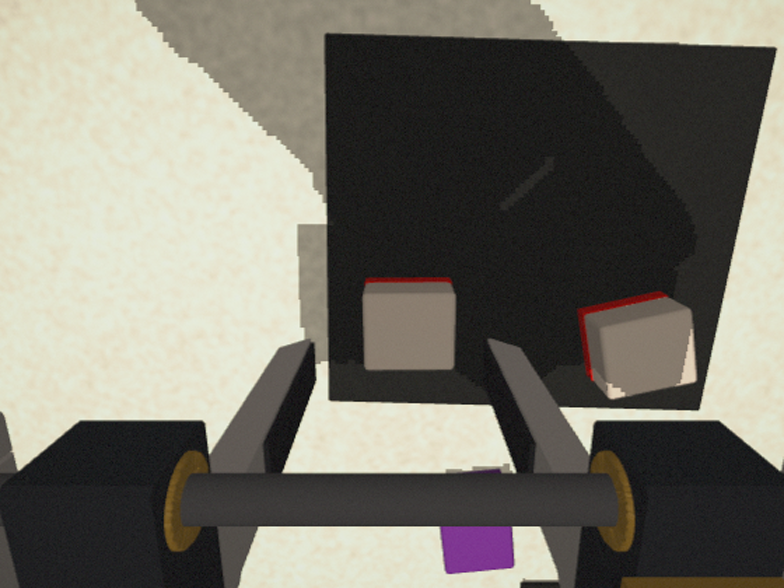

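>>> {"op": "servo_tool", "data": {
  "rows": [
    [0.0025, 0.0065, -0.01, 0, 0, 0, 0.4],
    [0.0025, 0.0065, -0.02, 0, 0, 0, 0.4],
    [0.0025, 0.0065, -0.028, 0, 0, 0, 0.4],
    [0.0025, 0.0065, -0.031, 0, 0, 0, 0.4],
    [0.0025, 0.0065, -0.031, 0, 0, 0, 0.4],
    [0.0025, 0.0065, -0.031, 0, 0, 0, 0.3],
    [0.0025, 0.0065, -0.031, 0, 0, 0, 0.1],
    [0.0025, 0.0065, -0.031, 0, 0, 0, 0]
  ]
}}

```text
time_s: 21.28
ee_pos: [0.4509, -0.3643, 0.0173]
eef_rot: [-3.139, 0.001, 1.58]
force: [-0.1, -0.4, -0.2]
grip_width: 0.0513
```

Good height. I close and carry blank C to row place 3.

>>> {"op": "servo_tool", "data": {
  "rows": [
    [0, 0, 0, 0, 0, 0, -1],
    [0, 0, 0, 0, 0, 0, -1],
    [0, 0, 0, 0, 0, 0, -1],
    [0, 0, 0, 0, 0, 0, -1],
    [0, 0, 0.03, 0, 0, 0, -1],
    [0, 0, 0.06, 0, 0, 0, -1],
    [0.03, 0.1, 0.085, 0, 0, -0.115, -1],
    [0.06, 0.2, 0.085, 0, 0, -0.115, -1]
  ]
}}

```text
time_s: 21.95
ee_pos: [0.4749, -0.2864, 0.0929]
eef_rot: [3.141, 0.003, 1.455]
force: [0.5, 0.4, -0.7]
grip_width: 0.0403
```

>>> {"op": "servo_tool", "data": {
  "rows": [
    [0.0585, 0.192, 0, 0, 0, 0.008, -1],
    [0.0585, 0.192, 0, 0, 0, 0.008, -1],
    [0.0585, 0.192, 0, 0, 0, 0.008, -1],
    [0.0585, 0.192, 0, 0, 0, 0.008, -1],
    [0.0585, 0.192, 0, 0, 0, 0.008, -1],
    [0.0585, 0.192, 0, 0, 0, 0.008, -1],
    [0.0585, 0.192, -0.02, 0, 0, 0.008, -1],
    [0.0585, 0.192, -0.04, 0, 0, 0.008, -1]
  ]
}}

```text
time_s: 22.62
ee_pos: [0.534, -0.0941, 0.0531]
eef_rot: [3.139, 0.003, 1.465]
force: [0.6, 0.1, -1.3]
grip_width: 0.0397
```

>>> {"op": "servo_tool", "data": {
  "rows": [
    [-0.0005, 0, -0.01, 0, 0, 0, -1],
    [-0.0005, 0, -0.016, 0, 0, 0, -1],
    [-0.0005, 0, -0.02, 0, 0, 0, -1],
    [-0.0005, 0, -0.022, 0, 0, 0, -1],
    [-0.0005, 0, -0.022, 0, 0, 0, -1],
    [-0.0005, 0, -0.022, 0, 0, 0, -1],
    [-0.0005, 0, -0.022, 0, 0, 0, -1],
    [-0.0005, 0, -0.022, 0, 0, 0, -1]
  ]
}}

```text
time_s: 23.28
ee_pos: [0.5337, -0.0943, 0.0316]
eef_rot: [3.138, 0.003, 1.465]
force: [0.1, -0.4, 0.2]
grip_width: 0.0398
```

>>> {"op": "servo_tool", "data": {
  "rows": [
    [0.001, 0, -0.001, 0, 0, 0, -1],
    [0.001, 0, -0.002, 0, 0, 0, -1],
    [0.002, 0, -0.003, 0, 0, 0, -1],
    [0.003, 0, -0.003, 0, 0, 0, -1],
    [0.004, 0, -0.003, 0, 0, 0, -1],
    [0.005, 0, -0.003, 0, 0, 0, -1],
    [0.005, 0, -0.003, 0, 0, 0, -1],
    [0.005, 0, -0.003, 0, 0, 0, -1]
  ]
}}

```text
time_s: 23.95
ee_pos: [0.5375, -0.0943, 0.0292]
eef_rot: [3.142, 0.003, 1.465]
force: [-15.3, -0.0, 16.6]
grip_width: 0.0397
```

>>> {"op": "servo_tool", "data": {
  "rows": [
    [-0.001, 0, 0.001, 0, 0, 0, 0],
    [-0.001, 0, 0.001, 0, 0, 0, 0.25],
    [-0.001, 0, 0.001, 0, 0, 0, 0.25],
    [-0.001, 0, 0.03, 0, 0, 0, 0.3],
    [-0.001, 0, 0.06, 0, 0, 0, 0.4],
    [0, -0.1, 0.09, 0, 0, 0.345, 0.4],
    [0.018, -0.28, 0.09, 0, 0, 0.345, 0.4],
    [0.018, -0.28, 0.09, 0, 0, 0.345, 0.4]
  ]
}}

```text
time_s: 24.62
ee_pos: [0.5437, -0.2134, 0.1078]
eef_rot: [3.14, 0.005, 1.817]
force: [0.7, 1.3, 0.2]
grip_width: 0.0659
```

>>> {"op": "servo_tool", "data": {
  "rows": [
    [0.012, -0.161, 0, 0, 0, -0.005, 0.4],
    [0.012, -0.161, 0, 0, 0, -0.005, 0.4],
    [0.012, -0.161, 0, 0, 0, -0.005, 0.4],
    [0.012, -0.161, 0, 0, 0, -0.005, 0.4],
    [0.012, -0.161, 0, 0, 0, -0.005, 0.4],
    [0.012, -0.161, -0.02, 0, 0, -0.005, 0.4],
    [0.012, -0.161, -0.04, 0, 0, -0.005, 0.4],
    [0.012, -0.161, -0.055, 0, 0, -0.005, 0.4]
  ]
}}

```text
time_s: 25.28
ee_pos: [0.5554, -0.3741, 0.0509]
eef_rot: [3.141, 0.004, 1.812]
force: [-0.0, -0.7, -0.3]
grip_width: 0.066
```

Run:
```python
from h import *
o,d=grab('wrist','w10')
print(o['ee_pos'],o['eef_rot'])
cv2.imwrite('pics/w10c.png',cv2.resize(cv2.imread('pics/w10.png'),(784,588),interpolation=cv2.INTER_CUBIC))
```

```text
[ 0.55535656 -0.37413176  0.05093237] [3.14055303 0.00368832 1.81223999]
```

View pics/w10c.png

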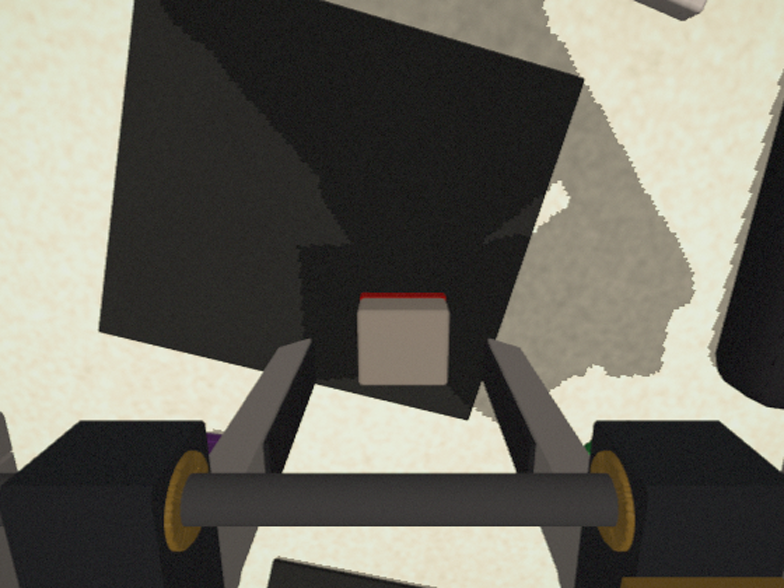

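Blank D is centred between the jaws at (402,345). I descend and close.

>>> {"op": "servo_tool", "data": {
  "rows": [
    [0, 0, -0.012, 0, 0, 0, 0.4],
    [0, 0, -0.022, 0, 0, 0, 0.4],
    [0, 0, -0.029, 0, 0, 0, 0.4],
    [0, 0, -0.031, 0, 0, 0, 0.4],
    [0, 0, -0.031, 0, 0, 0, 0.4],
    [0, 0, -0.031, 0, 0, 0, 0.3],
    [0, 0, -0.031, 0, 0, 0, 0.1],
    [0, 0, -0.031, 0, 0, 0, 0]
  ]
}}

```text
time_s: 26.0
ee_pos: [0.5546, -0.3735, 0.0177]
eef_rot: [-3.141, 0.001, 1.812]
force: [-0.2, 0.5, 0.6]
grip_width: 0.0511
```

>>> {"op": "servo_tool", "data": {
  "rows": [
    [0, 0, -0.001, 0, 0, 0, -1],
    [0, 0, -0.001, 0, 0, 0, -1],
    [0, 0, -0.001, 0, 0, 0, -1],
    [0, 0, -0.001, 0, 0, 0, -1],
    [0, 0, 0.03, 0, 0, 0, -1],
    [0, 0, 0.06, 0, 0, -0.1, -1],
    [-0.01, 0.1, 0.085, 0, 0, -0.347, -1],
    [-0.02, 0.2, 0.085, 0, 0, -0.347, -1]
  ]
}}

```text
time_s: 26.67
ee_pos: [0.5467, -0.2927, 0.0938]
eef_rot: [3.139, 0.003, 1.457]
force: [1.9, 1.2, -1.4]
grip_width: 0.0398
```

>>> {"op": "servo_tool", "data": {
  "rows": [
    [-0.017, 0.1605, 0, 0, 0, 0.008, -1],
    [-0.017, 0.1605, 0, 0, 0, 0.008, -1],
    [-0.017, 0.1605, 0, 0, 0, 0.008, -1],
    [-0.017, 0.1605, 0, 0, 0, 0.008, -1],
    [-0.017, 0.1605, 0, 0, 0, 0.008, -1],
    [-0.017, 0.1605, -0.01, 0, 0, 0.008, -1],
    [-0.017, 0.1605, -0.025, 0, 0, 0.008, -1],
    [-0.017, 0.1605, -0.04, 0, 0, 0.008, -1]
  ]
}}

```text
time_s: 27.33
ee_pos: [0.5298, -0.1332, 0.0528]
eef_rot: [3.138, 0.003, 1.464]
force: [0.2, -0.5, 0.2]
grip_width: 0.04
```

>>> {"op": "servo_tool", "data": {
  "rows": [
    [-0.0005, 0.0005, -0.01, 0, 0, 0, -1],
    [-0.0005, 0.0005, -0.016, 0, 0, 0, -1],
    [-0.0005, 0.0005, -0.02, 0, 0, 0, -1],
    [-0.0005, 0.0005, -0.022, 0, 0, 0, -1],
    [-0.0005, 0.0005, -0.022, 0, 0, 0, -1],
    [-0.0005, 0.0005, -0.022, 0, 0, 0, -1],
    [-0.0005, 0.0005, -0.022, 0, 0, 0, -1],
    [-0.0005, 0.0005, -0.022, 0, 0, 0, -1]
  ]
}}

```text
time_s: 28.0
ee_pos: [0.5296, -0.1327, 0.0313]
eef_rot: [3.138, 0.004, 1.464]
force: [0.7, -0.3, -0.4]
grip_width: 0.0396
```

>>> {"op": "servo_tool", "data": {
  "rows": [
    [0.001, 0, -0.001, 0, 0, 0, -1],
    [0.001, 0, -0.002, 0, 0, 0, -1],
    [0.002, 0, -0.003, 0, 0, 0, -1],
    [0.003, 0, -0.003, 0, 0, 0, -1],
    [0.004, 0, -0.003, 0, 0, 0, -1],
    [0.005, 0, -0.003, 0, 0, 0, -1],
    [0.005, 0, -0.003, 0, 0, 0, -1],
    [0.005, 0, -0.003, 0, 0, 0, -1]
  ]
}}

```text
time_s: 28.67
ee_pos: [0.5334, -0.1328, 0.0286]
eef_rot: [3.141, 0.004, 1.464]
force: [-11.6, 0.7, 11.7]
grip_width: 0.04
```

>>> {"op": "servo_tool", "data": {
  "rows": [
    [-0.001, 0, 0.001, 0, 0, 0, 0],
    [-0.001, 0, 0.001, 0, 0, 0, 0.25],
    [-0.001, 0, 0.001, 0, 0, 0, 0.25],
    [-0.001, 0, 0.03, 0, 0, 0, 0.3],
    [-0.001, 0, 0.07, 0, 0, 0, 0.4],
    [-0.01, 0.02, 0.11, 0, 0, 0, 1],
    [-0.02, 0.04, 0.15, 0, 0, 0, 1],
    [-0.03, 0.06, 0.19, 0, 0, 0, 1]
  ]
}}

```text
time_s: 29.33
ee_pos: [0.5055, -0.0775, 0.2095]
eef_rot: [3.141, 0.004, 1.464]
force: [1.0, 1.6, 0.5]
grip_width: 0.0824
```

Run:
```python
from h import *
o,d=grab('wrist','w11')
print(o['ee_pos'],o['eef_rot'])
cv2.imwrite('pics/w11c.png',cv2.resize(cv2.imread('pics/w11.png'),(784,588),interpolation=cv2.INTER_CUBIC))
```

```text
[ 0.505516   -0.07747011  0.20950843] [3.1405724  0.00354975 1.46377233]
```

View pics/w11c.png

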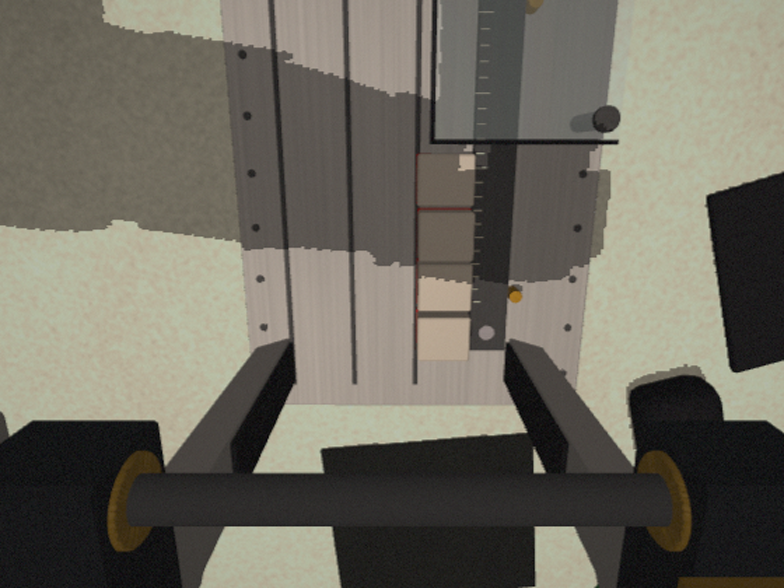

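>>> {"op": "servo_tool", "data": {
  "rows": [
    [-0.045, 0.457, 0.17, 0, 0, 0.1, 0.5],
    [-0.045, 0.457, 0.17, 0, 0, 0.1, 0.5],
    [-0.045, 0.457, 0.17, 0, 0, 0.1, 0.5],
    [-0.045, 0.457, 0.17, 0, 0, 0.1, 0.5],
    [-0.045, 0.457, 0.17, 0, 0, 0.1, 0.5],
    [-0.045, 0.457, 0.17, 0, 0, 0.1, 0.5],
    [-0.045, 0.457, 0.17, 0, 0, 0.1, 0.5],
    [-0.045, 0.457, 0.17, 0, 0, 0.1, 0.5]
  ]
}}

```text
time_s: 30.05
ee_pos: [0.4758, 0.2332, 0.329]
eef_rot: [3.131, 0.004, 1.565]
force: [0.1, 0.4, 0.6]
grip_width: 0.0704
```

>>> {"op": "servo_tool", "data": {
  "rows": [
    [-0.01, 0.12, 0.03, 0, 0, 0, 0.5],
    [-0.01, 0.12, 0.03, 0, 0, 0, 0.5],
    [-0.01, 0.12, 0.03, 0, 0, 0, 0.5],
    [-0.01, 0.12, 0.03, 0, 0, 0, 0.5],
    [-0.01, 0.12, 0.03, 0, 0, 0, 0.5],
    [-0.01, 0.12, 0.03, 0, 0, 0, 0.5],
    [-0.01, 0.12, 0.03, 0, 0, 0, 0.5],
    [-0.01, 0.12, 0.03, 0, 0, 0, 0.5]
  ]
}}

```text
time_s: 30.72
ee_pos: [0.4662, 0.3521, 0.359]
eef_rot: [3.131, 0.004, 1.564]
force: [0.1, -0.3, 0.1]
grip_width: 0.0704
```

Run:
```python
from h import *
o,d=grab('wrist','w12')
print(o['ee_pos'],o['eef_rot'])
cv2.imwrite('pics/w12c.png',cv2.resize(cv2.imread('pics/w12.png'),(784,588),interpolation=cv2.INTER_CUBIC))
```

```text
[0.46618027 0.35210067 0.3589901 ] [3.13079525 0.00374728 1.56389944]
```

View pics/w12c.png

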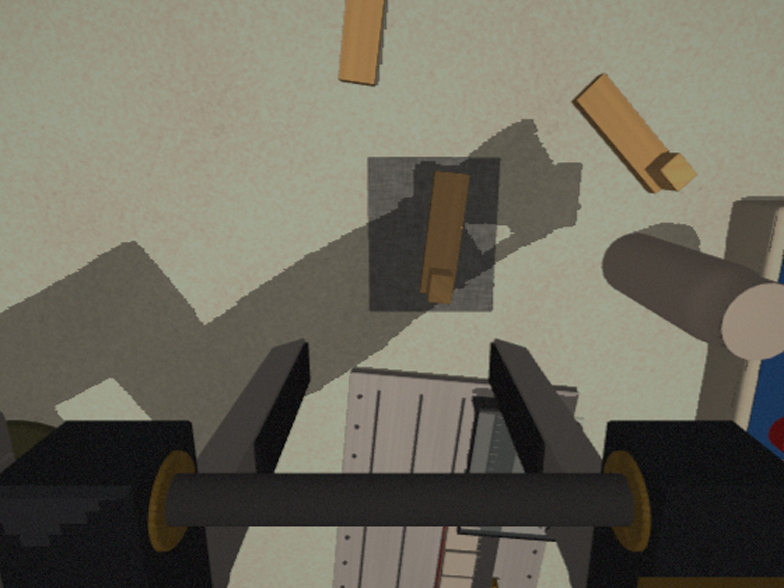

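Run:
```python
import cv2
a=cv2.imread('pics/w12.png')[105:225,255:365]
cv2.imwrite('pics/w12d.png',cv2.resize(a,None,fx=5,fy=5,interpolation=cv2.INTER_CUBIC))
```

```text
(no output)
```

View pics/w12d.png

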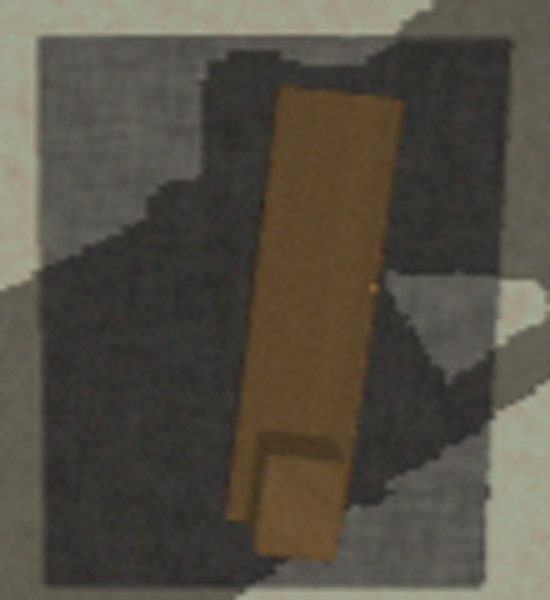

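The enlarged crop shows the stick lying upright on the grey mat. Its nose is at crop (340,94) and its grip block at (300,507). The other two look-alikes lie off the mat and farther from the base.

Run:
```python
from h import *
o,d=load('w12')
P=lambda u,v,z:atz(d,255+u/5-.4,105+v/5-.4,z,o)[:2]
n1,n2=P(279,87,.021),P(403,100,.021); r=P(226,520,.021); 
print('nose',(n1+n2)/2,np.linalg.norm(n1-n2)); print('len',np.linalg.norm(n1-r),'yaw',np.arctan2(-(n1-r)[0],(n1-r)[1]), 'noseyaw',np.arctan2(*(n2-n1)[::-1]))
b=[P(*q,.055) for q in((268,455),(344,460),(333,560),(254,553))]; print('block',np.mean(b,0),[np.linalg.norm(b[i]-b[i-1]).round(4) for i in range(4)], 'yaw',np.arctan2(-(b[0]-b[3])[0],(b[0]-b[3])[1]))
m=[P(*q,.003) for q in((38,38),(512,38),(484,582),(42,585))]; print('mat',np.mean(m,0),m)
```

```text
nose [0.52327848 0.41235619] 0.03572033550039105
len 0.12891770711507142 yaw -0.11422335485632835 noseyaw -0.10983527597807159
block [0.51001815 0.29933296] [np.float64(0.029), np.float64(0.0215), np.float64(0.0296), np.float64(0.0228)] yaw -0.12872107603621327
mat [0.50471971 0.34382005] [array([0.43628471, 0.42822593]), array([0.57517862, 0.42706722]), array([0.57417373, 0.2596851 ]), array([0.43324177, 0.26030196])]
```

>>> {"op": "servo_tool", "data": {
  "newtons": 40,
  "rows": [
    [0.044, -0.0535, -0.275, 0, 0.01, -0.108, 0.1],
    [0.044, -0.0535, -0.275, 0, 0.01, -0.108, 0.1],
    [0.044, -0.0535, -0.275, 0, 0.01, -0.108, 0.1],
    [0.044, -0.0535, -0.275, 0, 0.01, -0.108, 0.1],
    [0.044, -0.0535, -0.275, 0, 0.01, -0.108, 0.1],
    [0.044, -0.0535, -0.275, 0, 0.01, -0.108, 0.1],
    [0.044, -0.0535, -0.275, 0, 0.01, -0.108, 0.1],
    [0.044, -0.0535, -0.275, 0, 0.01, -0.108, 0.1]
  ]
}}

```text
time_s: 31.43
ee_pos: [0.5082, 0.2955, 0.0778]
eef_rot: [-3.134, 0.01, 1.454]
force: [-1.0, -0.6, -0.7]
grip_width: 0.0516
```

Run:
```python
from h import *
o,d=grab('wrist','w13')
print(o['ee_pos'],o['eef_rot'],o['joint_vel'])
cv2.imwrite('pics/w13c.png',cv2.resize(cv2.imread('pics/w13.png'),(784,588),interpolation=cv2.INTER_CUBIC))
```

```text
[0.50820898 0.2954742  0.0778334 ] [-3.13446379  0.00981586  1.45366667] [ 0.03154702 -0.08424262 -0.08960075  0.0053754   0.12516722  0.02835502]
```

View pics/w13c.png

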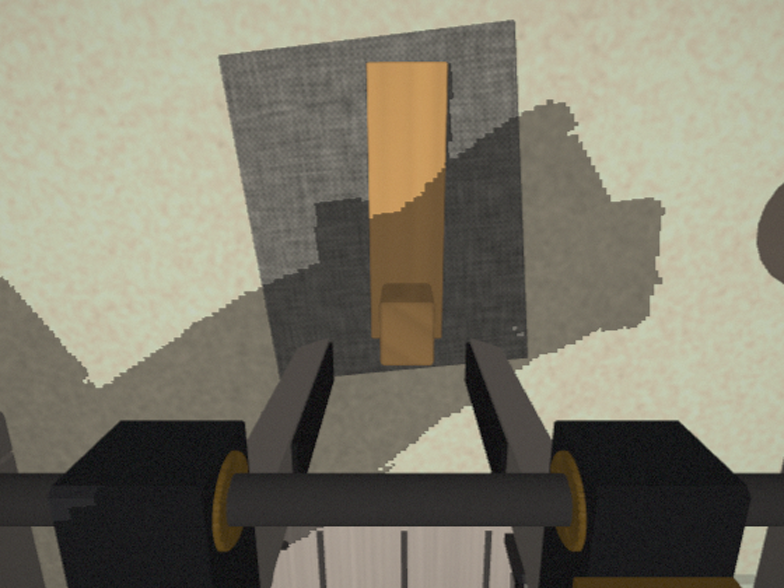

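>>> {"op": "servo_tool", "data": {
  "rows": [
    [0.001, 0.003, -0.02, 0.006, -0.004, 0, 0.1],
    [0.001, 0.003, -0.035, 0.006, -0.004, 0, 0.1],
    [0.001, 0.003, -0.045, 0.006, -0.004, 0, 0.1],
    [0.001, 0.003, -0.05, 0.006, -0.004, 0, 0.1],
    [0.001, 0.003, -0.051, 0.006, -0.004, 0, 0.1],
    [0.001, 0.003, -0.051, 0.006, -0.004, 0, 0.1],
    [0.001, 0.003, -0.051, 0.006, -0.004, 0, 0.1],
    [0.001, 0.003, -0.051, 0.006, -0.004, 0, 0.1]
  ]
}}

```text
time_s: 32.15
ee_pos: [0.5107, 0.3003, 0.032]
eef_rot: [3.141, -0.0, 1.454]
force: [-0.2, -0.7, -0.6]
grip_width: 0.0519
```

>>> {"op": "servo_tool", "data": {
  "rows": [
    [-0.0005, -0.0015, -0.004, 0, 0, 0, 0.1],
    [-0.0005, -0.0015, -0.006, 0, 0, 0, 0.1],
    [-0.0005, -0.0015, -0.006, 0, 0, 0, 0.1],
    [-0.0005, -0.0015, -0.006, 0, 0, 0, -1],
    [-0.0005, -0.0015, -0.006, 0, 0, 0, -1],
    [-0.0005, -0.0015, -0.006, 0, 0, 0, -1],
    [-0.0005, -0.0015, -0.006, 0, 0, 0, -1],
    [-0.0005, -0.0015, -0.006, 0, 0, 0, -1]
  ]
}}

```text
time_s: 32.82
ee_pos: [0.5103, 0.2988, 0.0261]
eef_rot: [3.14, -0.0, 1.454]
force: [-0.4, 0.5, 1.1]
grip_width: 0.0238
```

>>> {"op": "servo_tool", "data": {
  "rows": [
    [0, 0, 0.03, 0, 0, 0, -1],
    [0, 0, 0.07, 0, 0, 0, -1],
    [0, 0, 0.11, 0, 0, 0, -1],
    [-0.005, -0.04, 0.12, 0, 0, 0, -1],
    [-0.005, -0.08, 0.12, 0, 0, 0, -1],
    [-0.005, -0.12, 0.12, 0, 0, 0, -1],
    [-0.005, -0.16, 0.12, 0, 0, 0, -1],
    [-0.005, -0.2, 0.12, 0, 0, 0, -1]
  ]
}}

```text
time_s: 33.48
ee_pos: [0.5048, 0.0971, 0.1461]
eef_rot: [3.14, -0.0, 1.455]
force: [0.9, 0.7, -1.3]
grip_width: 0.0236
```

>>> {"op": "servo_tool", "data": {
  "rows": [
    [0, -0.04, 0, 0, 0, 0.009, -1],
    [0, -0.08, 0, 0, 0, 0.009, -1],
    [0, -0.12, 0, 0, 0, 0.009, -1],
    [0, -0.16, 0, 0, 0, 0.009, -1],
    [0, -0.2, 0, 0, 0, 0.009, -1],
    [0, -0.24, 0, 0, 0, 0.009, -1],
    [0, -0.28, 0, 0, 0, 0.009, -1],
    [0, -0.31, 0, 0, 0, 0.009, -1]
  ]
}}

```text
time_s: 34.15
ee_pos: [0.5042, -0.2158, 0.1461]
eef_rot: [3.14, 0.0, 1.462]
force: [0.0, 0.3, -1.4]
grip_width: 0.024
```

>>> {"op": "servo_tool", "data": {
  "rows": [
    [0.0095, -0.035, 0, 0, 0, 0.001, -1],
    [0.0095, -0.0625, 0, 0, 0, 0.001, -1],
    [0.0095, -0.0625, 0, 0, 0, 0.001, -1],
    [0.0095, -0.0625, 0, 0, 0, 0.001, -1],
    [0.0095, -0.0625, -0.03, 0, 0, 0.001, -1],
    [0.0095, -0.0625, -0.06, 0, 0, 0.001, -1],
    [0.0095, -0.0625, -0.085, 0, 0, 0.001, -1],
    [0.0095, -0.0625, -0.085, 0, 0, 0.001, -1]
  ]
}}

```text
time_s: 34.82
ee_pos: [0.5116, -0.2758, 0.0564]
eef_rot: [-3.136, -0.003, 1.465]
force: [-0.7, 0.6, -3.1]
grip_width: 0.0237
```

Run:
```python
from h import *
o,d=grab('wrist','w14')
print(o['ee_pos'],o['eef_rot'])
cv2.imwrite('pics/w14c.png',cv2.resize(cv2.imread('pics/w14.png'),(784,588),interpolation=cv2.INTER_CUBIC))
```

```text
[ 0.51157874 -0.27578191  0.05644447] [-3.13591488 -0.00325116  1.46450214]
```

View pics/w14c.png

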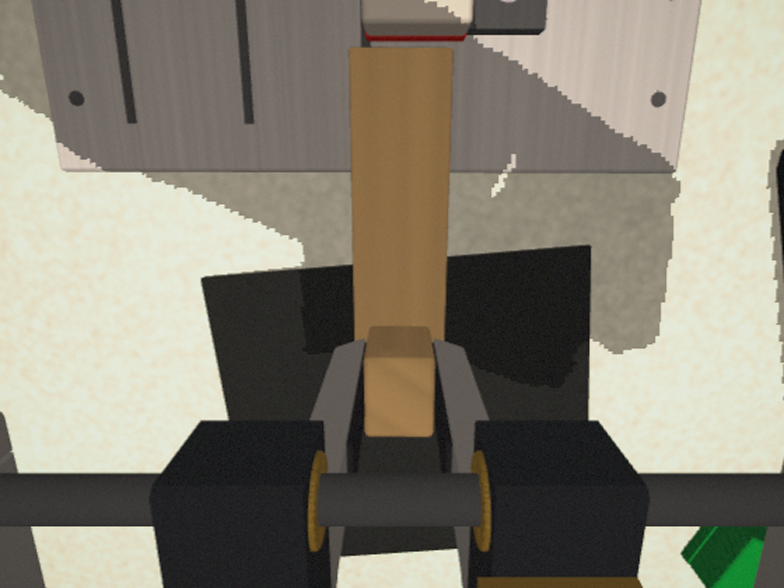

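>>> {"op": "servo_tool", "data": {
  "rows": [
    [0.004, 0, -0.005, 0, -0.004, -0.001, -1],
    [0.004, 0, -0.01, 0, -0.004, -0.001, -1],
    [0.004, 0, -0.014, 0, -0.004, -0.001, -1],
    [0.004, 0, -0.0155, 0, -0.004, -0.001, -1],
    [0.004, 0, -0.0155, 0, -0.004, -0.001, -1],
    [0.004, 0, -0.0155, 0, -0.004, -0.001, -1],
    [0.004, 0, -0.0155, 0, -0.004, -0.001, -1],
    [0.004, 0, -0.0155, 0, -0.004, -0.001, -1]
  ]
}}

```text
time_s: 35.53
ee_pos: [0.5168, -0.2767, 0.0442]
eef_rot: [3.14, -0.002, 1.463]
force: [-0.4, 0.5, -1.5]
grip_width: 0.0235
```

>>> {"op": "servo_tool", "data": {
  "rows": [
    [-0.0012, 0, -0.0025, 0, 0, 0, -1],
    [-0.0012, 0, -0.0025, 0, 0, 0, -1],
    [-0.0002, 0.01, -0.003, 0, 0, 0, -1],
    [0.0009, 0.02, -0.003, 0, 0, 0, -1],
    [0.0019, 0.029, -0.003, 0, 0, 0, -1],
    [0.0029, 0.038, -0.003, 0, 0, 0, -1],
    [0.0038, 0.047, -0.003, 0, 0, 0, -1],
    [0.0048, 0.056, -0.003, 0, 0, 0, -1]
  ]
}}

```text
time_s: 36.2
ee_pos: [0.5217, -0.2195, 0.0413]
eef_rot: [3.14, -0.002, 1.464]
force: [0.4, -0.9, -2.1]
grip_width: 0.0238
```

Run:
```python
from h import *
o,d=grab('wrist','w15')
print(o['ee_pos'],o['eef_rot'])
cv2.imwrite('pics/w15c.png',cv2.resize(cv2.imread('pics/w15.png'),(784,588),interpolation=cv2.INTER_CUBIC))
```

```text
[ 0.5217299  -0.21952531  0.04126127] [ 3.13999130e+00 -2.06336207e-03  1.46378886e+00]
```

View pics/w15c.png

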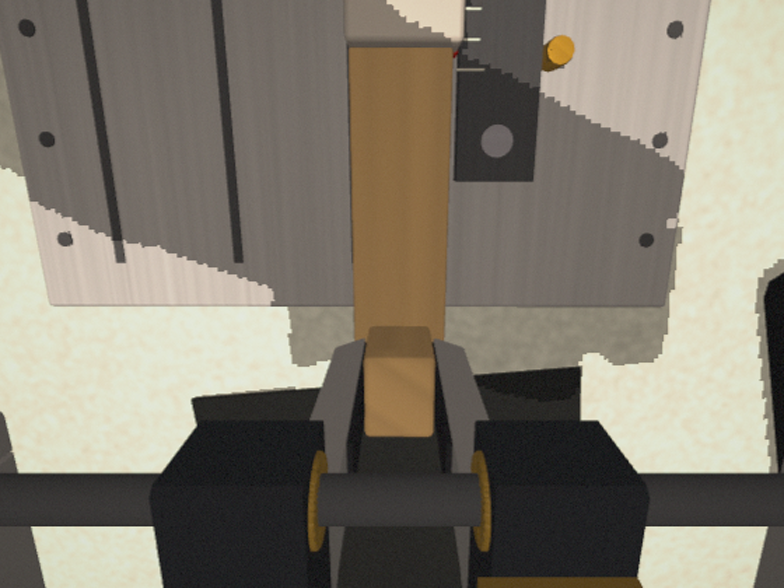

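>>> {"op": "servo_tool", "data": {
  "rows": [
    [0.0003, 0.009, 0, 0, 0, 0, -1],
    [0.0007, 0.018, 0, 0, 0, 0, -1],
    [0.0017, 0.027, 0, 0, 0, 0, -1],
    [0.0027, 0.036, 0, 0, 0, 0, -1],
    [0.0037, 0.045, 0, 0, 0, 0, -1],
    [0.0046, 0.054, 0, 0, 0, 0, -1],
    [0.0056, 0.063, 0, 0, 0, 0, -1],
    [0.0066, 0.072, 0, 0, 0, 0, -1]
  ]
}}

```text
time_s: 36.92
ee_pos: [0.5286, -0.1453, 0.0412]
eef_rot: [3.14, -0.003, 1.464]
force: [-0.3, -2.1, -1.6]
grip_width: 0.0238
```

Run:
```python
from h import *
o,d=grab('wrist','w16')
print(o['ee_pos'],o['eef_rot'])
cv2.imwrite('pics/w16c.png',cv2.resize(cv2.imread('pics/w16.png'),(784,588),interpolation=cv2.INTER_CUBIC))
```

```text
[ 0.5285889  -0.1453305   0.04122056] [ 3.14016653e+00 -2.56277804e-03  1.46445743e+00]
```

View pics/w16c.png

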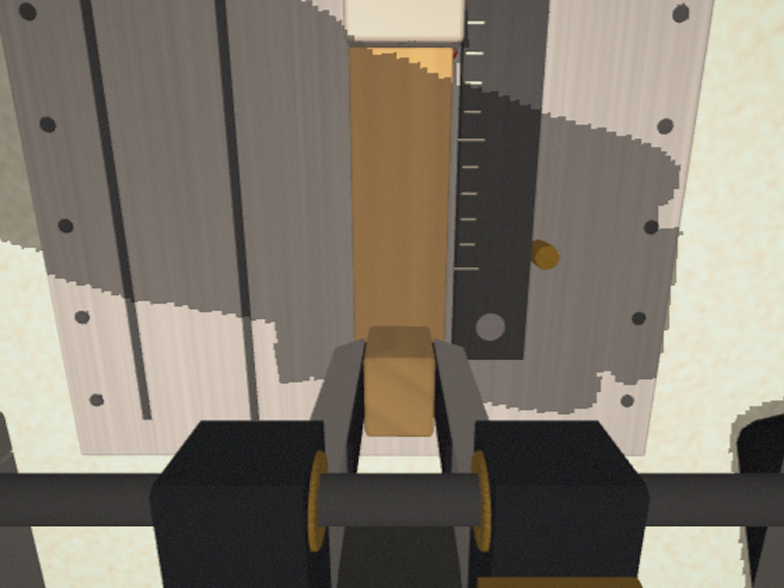

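>>> {"op": "servo_tool", "data": {
  "rows": [
    [0.0006, 0.006, 0, 0, 0, 0, -1],
    [0.0013, 0.012, 0, 0, 0, 0, -1],
    [0.0019, 0.018, 0, 0, 0, 0, -1],
    [0.0026, 0.024, 0, 0, 0, 0, -1],
    [0.0031, 0.029, 0, 0, 0, 0, -1],
    [0.0036, 0.034, 0, 0, 0, 0, -1],
    [0.0041, 0.038, 0, 0, 0, 0, -1],
    [0.0043, 0.04, 0, 0, 0, 0, -1]
  ]
}}

```text
time_s: 37.63
ee_pos: [0.5331, -0.1035, 0.0412]
eef_rot: [3.14, -0.003, 1.465]
force: [-0.1, -1.2, -1.3]
grip_width: 0.0236
```

>>> {"op": "servo_tool", "data": {
  "rows": [
    [0.0001, 0.001, 0, 0, 0, 0, -1],
    [0.0002, 0.002, 0, 0, 0, 0, -1],
    [0.0003, 0.003, 0, 0, 0, 0, -1],
    [0.0004, 0.004, 0, 0, 0, 0, -1],
    [0.0005, 0.005, 0, 0, 0, 0, -1],
    [0.0005, 0.005, 0, 0, 0, 0, -1],
    [0.0005, 0.005, 0, 0, 0, 0, -1],
    [0.0005, 0.005, 0, 0, 0, 0, -1]
  ]
}}

```text
time_s: 38.3
ee_pos: [0.5336, -0.0989, 0.0413]
eef_rot: [3.14, -0.003, 1.465]
force: [-0.4, -5.3, -0.4]
grip_width: 0.0238
```

>>> {"op": "servo_tool", "data": {
  "rows": [
    [0.0001, 0.001, 0, 0, 0, 0, -1],
    [0.0001, 0.001, 0, 0, 0, 0, -1],
    [0.0002, 0.002, 0, 0, 0, 0, -1],
    [0.0002, 0.002, 0, 0, 0, 0, -1],
    [0.0002, 0.002, 0, 0, 0, 0, -1],
    [0.0002, 0.002, 0, 0, 0, 0, -1],
    [0.0002, 0.002, 0, 0, 0, 0, -1],
    [0.0002, 0.002, 0, 0, 0, 0, -1]
  ]
}}

```text
time_s: 38.97
ee_pos: [0.5338, -0.0987, 0.0416]
eef_rot: [3.14, 0.0, 1.465]
force: [-4.0, -15.6, 1.2]
grip_width: 0.0237
```

Run:
```python
from h import *
o,d=grab('wrist','w17')
print(o['ee_pos'],o['eef_rot'])
cv2.imwrite('pics/w17c.png',cv2.resize(cv2.imread('pics/w17.png'),(784,588),interpolation=cv2.INTER_CUBIC))
o,d=grab('scene','s17')
a=cv2.imread('pics/s17.png')[150:280,170:330]
cv2.imwrite('pics/s17c.png',cv2.resize(a,None,fx=4.8,fy=4.5,interpolation=cv2.INTER_CUBIC))
```

```text
[ 0.53376681 -0.09865808  0.04162588] [3.13964341e+00 2.73629523e-05 1.46513461e+00]
```

View pics/w17c.png

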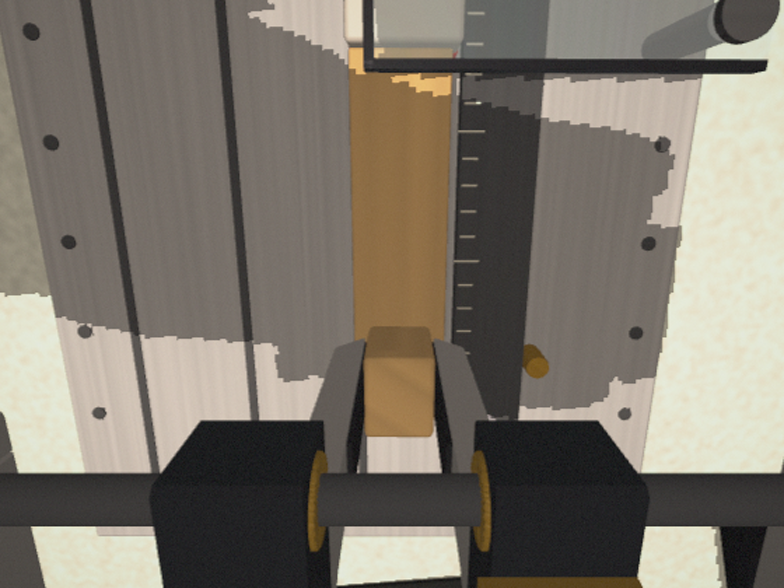

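View pics/s17c.png

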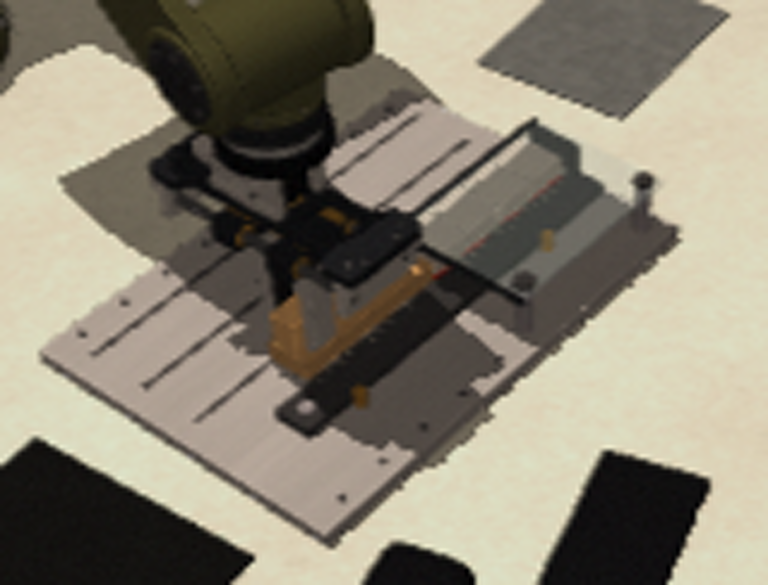

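>>> {"op": "servo_tool", "data": {
  "rows": [
    [-0.001, -0.005, 0, 0, 0, 0, -1],
    [-0.002, -0.02, 0, 0, 0, 0, -1],
    [-0.004, -0.04, 0, 0, 0, 0, -1],
    [-0.007, -0.06, 0, 0, 0, 0, -1],
    [-0.008, -0.07, 0, 0, 0, 0, -1],
    [-0.008, -0.075, 0.03, 0, 0, 0, -1],
    [-0.008, -0.075, 0.07, 0, 0, 0, -1],
    [-0.008, -0.075, 0.11, 0, 0, 0, -1]
  ]
}}

```text
time_s: 39.73
ee_pos: [0.5251, -0.1734, 0.1523]
eef_rot: [-3.141, -0.001, 1.464]
force: [0.6, -0.5, -0.8]
grip_width: 0.0237
```

Run:
```python
from h import *
o,d=grab('top','t18')
a=cv2.imread('pics/t18.png')[170:300,210:370]
cv2.imwrite('pics/t18c.png',cv2.resize(a,None,fx=4.8,fy=4.5,interpolation=cv2.INTER_CUBIC))
o,d=grab('scene','s18')
a=cv2.imread('pics/s18.png')[160:260,190:330]
cv2.imwrite('pics/s18c.png',cv2.resize(a,None,fx=5.6,fy=5.6,interpolation=cv2.INTER_CUBIC))
```

```text
(no output)
```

View pics/t18c.png

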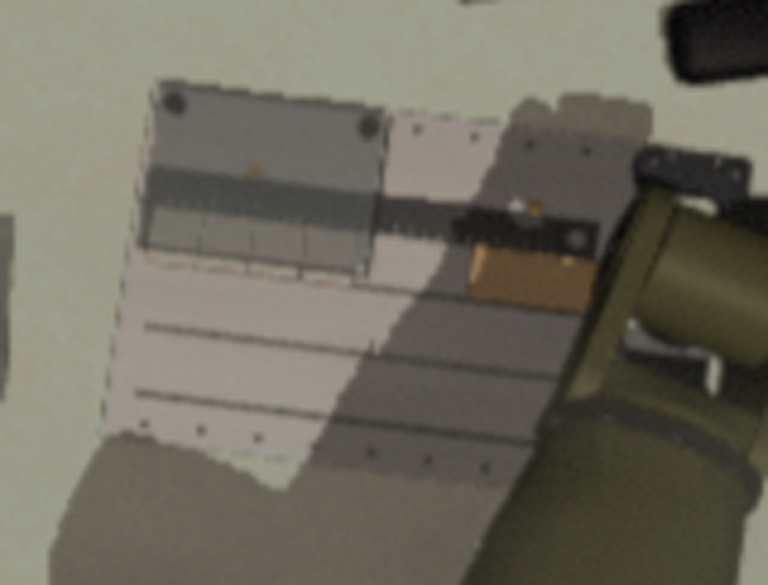

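View pics/s18c.png

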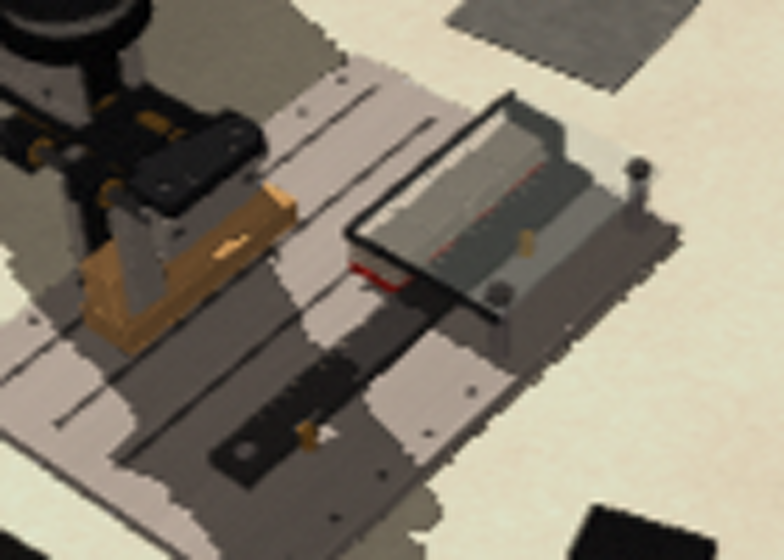

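>>> {"op": "servo_tool", "data": {
  "rows": [
    [-0.003, 0.04, 0.01, 0, 0, 0, -1],
    [-0.006, 0.08, 0.01, 0, 0, 0, -1],
    [-0.008, 0.12, 0.01, 0, 0, 0, -1],
    [-0.01, 0.16, 0.01, 0, 0, 0, -1],
    [-0.012, 0.2, 0.01, 0, 0, 0, -1],
    [-0.014, 0.24, 0.01, 0, 0, 0, -1],
    [-0.016, 0.28, 0.01, 0, 0, 0, -1],
    [-0.018, 0.32, 0.01, 0, 0, 0, -1]
  ]
}}

```text
time_s: 40.5
ee_pos: [0.5093, 0.148, 0.1673]
eef_rot: [3.131, 0.002, 1.465]
force: [0.2, 0.7, -1.3]
grip_width: 0.0237
```

>>> {"op": "servo_tool", "data": {
  "rows": [
    [-0.002, 0.04, 0, 0, 0, -0.008, -1],
    [-0.003, 0.08, 0, 0, 0, -0.008, -1],
    [-0.003, 0.12, 0, 0, 0, -0.008, -1],
    [-0.003, 0.146, 0, 0, 0, -0.008, -1],
    [-0.003, 0.146, -0.03, 0, 0, -0.008, -1],
    [-0.003, 0.146, -0.06, 0, 0, -0.008, -1],
    [-0.003, 0.146, -0.085, 0, 0, -0.008, -1],
    [-0.003, 0.146, -0.1, 0, 0, -0.008, -1]
  ]
}}

```text
time_s: 41.17
ee_pos: [0.5045, 0.2938, 0.0635]
eef_rot: [3.135, 0.004, 1.458]
force: [-0.2, -0.7, -1.1]
grip_width: 0.0238
```

>>> {"op": "servo_tool", "data": {
  "rows": [
    [0, 0, -0.012, 0.003, 0.005, 0, -1],
    [0, 0, -0.022, 0.003, 0.005, 0, -1],
    [0, 0, -0.029, 0.003, 0.005, 0, -1],
    [0, 0, -0.033, 0.003, 0.005, 0, -1],
    [0, 0, -0.035, 0.003, 0.005, 0, -1],
    [0, 0, -0.036, 0.003, 0.005, 0, -1],
    [0, 0, -0.036, 0.003, 0.005, 0, -1],
    [0, 0, -0.036, 0.003, 0.005, 0, -1]
  ]
}}

```text
time_s: 41.83
ee_pos: [0.5049, 0.294, 0.0282]
eef_rot: [3.139, 0.001, 1.458]
force: [-0.4, -0.5, -1.1]
grip_width: 0.0238
```

>>> {"op": "servo_tool", "data": {
  "rows": [
    [0, 0, -0.001, 0, 0, 0, -1],
    [0, 0, -0.002, 0, 0, 0, -1],
    [0, 0, -0.0025, 0, 0, 0, -1],
    [0, 0, -0.0025, 0, 0, 0, -1],
    [0, 0, -0.0025, 0, 0, 0, -0.2],
    [0, 0, -0.0025, 0, 0, 0, 0.1],
    [0, 0, -0.0025, 0, 0, 0, 0.1],
    [0, 0, -0.0025, 0, 0, 0, 0.1]
  ]
}}

```text
time_s: 42.5
ee_pos: [0.5048, 0.294, 0.0256]
eef_rot: [3.139, 0.001, 1.458]
force: [0.2, -0.1, -0.0]
grip_width: 0.0468
```

>>> {"op": "servo_tool", "data": {
  "rows": [
    [0, 0, 0.02, 0, 0, 0, 0.1],
    [0, 0, 0.05, 0, 0, 0, 0.1],
    [0, 0, 0.09, 0, 0, 0, 0.1],
    [-0.01, 0.01, 0.13, 0, 0, 0, 0.1],
    [-0.03, 0.03, 0.17, 0, 0, 0, 0.1],
    [-0.06, 0.05, 0.21, 0, 0, 0, 0.1],
    [-0.09, 0.05, 0.25, 0, 0, 0, 0.1],
    [-0.1, 0.05, 0.28, 0, 0, 0, 0.1]
  ]
}}

```text
time_s: 43.17
ee_pos: [0.4103, 0.3436, 0.2917]
eef_rot: [3.14, 0.002, 1.459]
force: [1.6, 0.9, 0.4]
grip_width: 0.0517
```

Run:
```python
from h import *
o,d=grab('wrist','w19'); print(o['ee_pos'],o['force'])
cv2.imwrite('pics/w19c.png',cv2.resize(cv2.imread('pics/w19.png'),(784,588),interpolation=cv2.INTER_CUBIC))
o,d=grab('top','t19')
a=cv2.imread('pics/t19.png')[165:305,140:370]
cv2.imwrite('pics/t19c.png',cv2.resize(a,None,fx=3.4,fy=3.4,interpolation=cv2.INTER_CUBIC))
o,d=grab('scene','s19')
a=cv2.imread('pics/s19.png')[130:260,190:340]
cv2.imwrite('pics/s19c.png',cv2.resize(a,None,fx=4.5,fy=4.5,interpolation=cv2.INTER_CUBIC))
```

```text
[0.41032286 0.34358057 0.29172447] [1.55980207 0.93505193 0.39401921]
```

View pics/w19c.png

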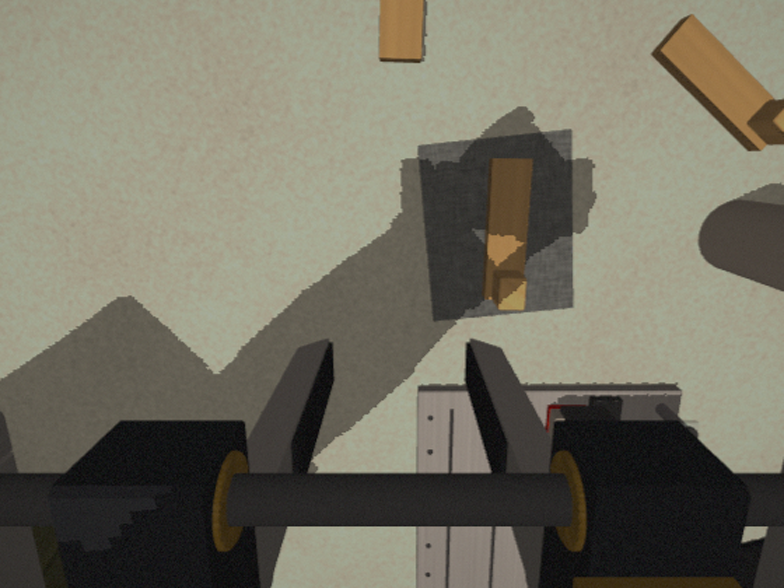

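View pics/t19c.png

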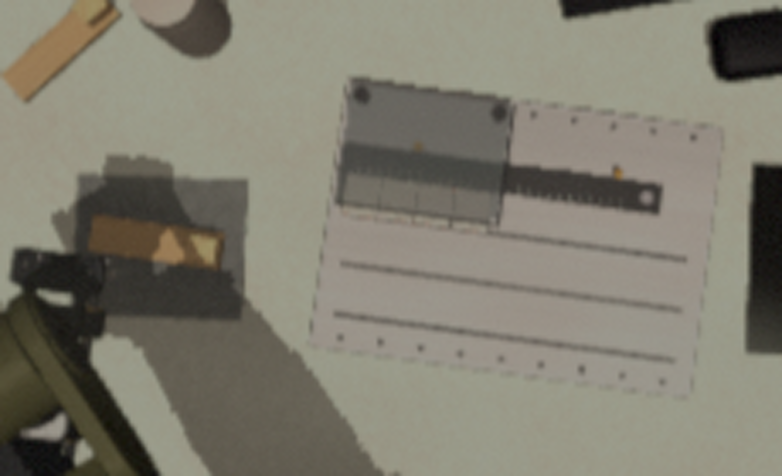

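View pics/s19c.png

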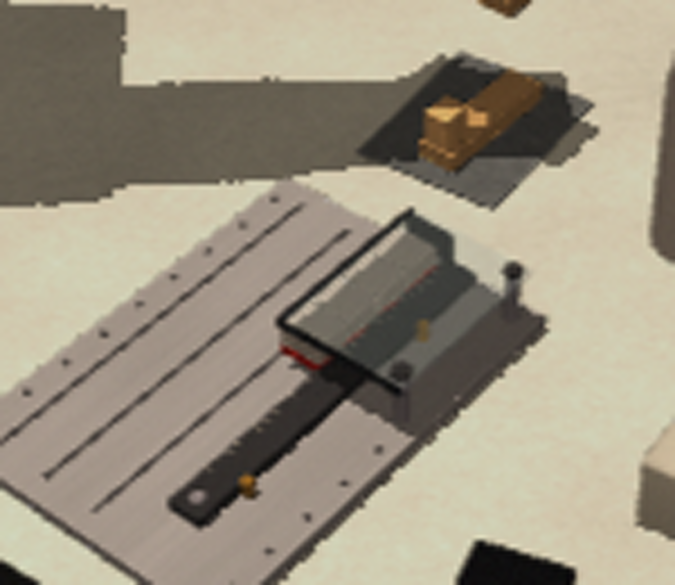

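>>> {"op": "servo_tool", "data": {
  "rows": [
    [0.06, -0.33, 0.02, 0, 0, 0, -1],
    [0.06, -0.33, 0.02, 0, 0, 0, -1],
    [0.06, -0.33, 0.02, 0, 0, 0, -1],
    [0.06, -0.33, 0.02, 0, 0, 0, -1],
    [0.06, -0.33, 0.02, 0, 0, 0, -1],
    [0.06, -0.33, 0.02, 0, 0, 0, -1],
    [0.06, -0.33, 0.02, 0, 0, 0, -1],
    [0.06, -0.33, 0.02, 0, 0, 0, -1]
  ]
}}

```text
time_s: 43.98
ee_pos: [0.4716, 0.0135, 0.3126]
eef_rot: [3.137, -0.003, 1.459]
force: [0.3, 0.1, -0.8]
grip_width: 0.0022
```

>>> {"op": "servo_tool", "data": {
  "rows": [
    [0.05, -0.03, -0.08, 0, 0, 0, -1],
    [0.05, -0.03, -0.08, 0, 0, 0, -1],
    [0.05, -0.03, -0.08, 0, 0, 0, -1],
    [0.05, -0.03, -0.08, 0, 0, 0, -1],
    [0.05, -0.03, -0.08, 0, 0, 0, -1],
    [0.05, -0.03, -0.08, 0, 0, 0, -1],
    [0.05, -0.03, -0.08, 0, 0, 0, -1],
    [0.05, -0.03, -0.08, 0, 0, 0, -1]
  ]
}}

```text
time_s: 44.65
ee_pos: [0.5216, -0.0161, 0.2339]
eef_rot: [3.135, -0.003, 1.459]
force: [-0.5, 0.5, 0.4]
grip_width: 0.0005
```

Run:
```python
from h import *
o,d=grab('wrist','w20'); print(o['ee_pos'],o['force'])
cv2.imwrite('pics/w20c.png',cv2.resize(cv2.imread('pics/w20.png')[:300,130:530],(800,600),interpolation=cv2.INTER_CUBIC))
```

```text
[ 0.52160581 -0.01607939  0.23390209] [-0.4803461   0.49106788  0.42532626]
```

View pics/w20c.png

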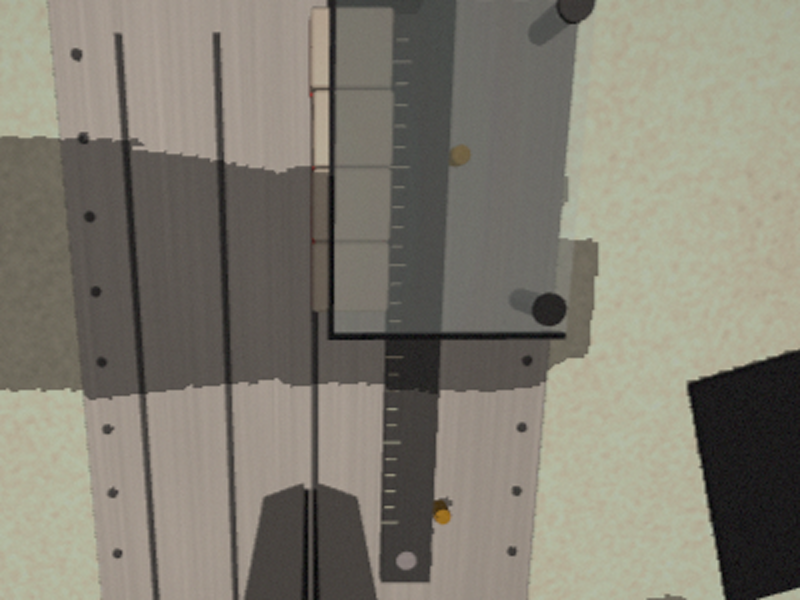

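Run:
```python
from h import *
o,d=grab('top','t21'); print(np.abs(o['joint_vel']).max())
a=cv2.imread('pics/t21.png')[165:305,140:370]
cv2.imwrite('pics/t21c.png',cv2.resize(a,None,fx=3.4,fy=3.4,interpolation=cv2.INTER_CUBIC))
```

```text
0.0054907289896990105
```

View pics/t21c.png

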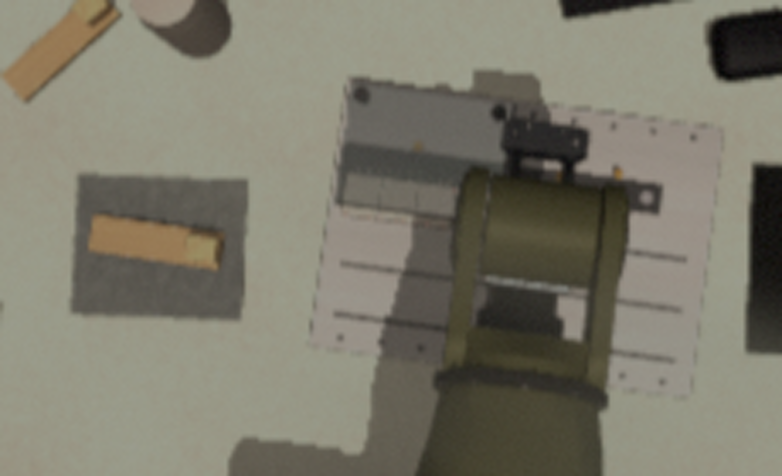

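The stick lies upright on its grey mat at (155,242), the row is in place, and the arm is still. I hand in.

```bash
python3 -c "
from station import hand_in
print(hand_in())"
```

```text
the job is handed in; nothing more can be done
None
```

The job is done and handed in at about 45 s of the 210 s allowed. It reported no verdict.

- **Straightedge:** I pushed it with the closed fingers until it stopped against both pins, with the force rising to about 24 N.
- **Blanks:** I set all four from the black mat flush against the straightedge in one row.
- **Push stick:** I used the one on the grey mat, which was the nearest look-alike to the base. I slid the row under the shield to the stop, where the force reached about 16 N with no further movement. Then I laid the stick back on its mat.

The last pictures show:
- The straightedge lies against both pins.
- The four blanks are square against it and in past the entry edge.
- The stick is upright near the centre of the grey mat.
- The arm is clear and still.

I did not touch the flask, the phone or the glasses case. I judged the final pin contact, and the first blank meeting the stop, by eye and by force; I did not measure either to the millimetre. No check failed or disagreed, but I had to regrip one blank because I first took it about 5 mm too low.

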